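# Feed a plate from the dish dispenser onto the plating turntable

## Task

A plate is needed for spreading. Push the dispenser's feed slide fully home, once, to deliver the bottom dish onto the apron, and let it spring right back so that the stack drops. Then set the delivered dish level inside the locating ring of the turntable, upright all the way, leaving the other dishes in the magazine and the other things on the bench in place.

Things in the scene. Friction and masses are not known exactly. Their poses are not given: they have to be found in the camera images.
- dish_dispenser: Petri dish dispenser fixed to the bench. Origin at bench level under the middle of its magazine; own +y is the feed direction (towards the apron), +z up. A steel deck 30 mm high carries the stack. Behind the magazine the base (88 mm wide, 24 mm high) and the slide guides (61 mm wide, 50 mm high) reach back to y = -90 mm.
- magazine (a point): Middle of the magazine's top, 168 mm above the bench: a square tower of aluminium angle posts, closed at the back, 63 mm square outside, smooth inside. A flared lip leans out from its top: at the back (-y) to 72 mm from the middle at 208 mm height, at both sides to 47 mm at 184 mm; none over the apron. The gate under the front posts is 19 mm high.
- apron (a point): Point on the apron's top, 30 mm above the bench, above which the centre of the delivered dish stands (about 82 mm from the magazine's middle). The apron is 34 mm wide and ends at y = 120 mm with a lip 4 mm high. The dish overhangs it by 10 mm on either side and can be gripped there, across the feed direction; below is only a rib 14 mm wide.
- feed_slide (a joint): Travel of the feed slide in m: 0 at rest (sprung back), 0.087 at its stop (fully home). Moves along the dispenser's +y. Takes about 3 N at the start and 7 to 9 N at the stop; springs back by itself when released. Pushed home, it leaves the bottom dish on the apron clear of the magazine.
- thumb_plate (a point): Centre (54 mm above the bench) of the rear (-y) face of the slide's black upright thumb plate, 56 mm wide, 32 to 74 mm high, 8 mm thick; moves with the slide. At rest 130.5 mm behind the magazine's middle; at the stop 43.5 mm behind it, 12 mm from the rear posts and under the flared lip: an upright hand would strike these, so the tool must lean back.
- dish_1_center (a point): Centre (half-way up) of the bottom dish of the stack, the one to be delivered: a filled round petri dish, 54 mm diameter, 16 mm high, about 14 g; its axis z points up.
- dish_2_center (a point): Centre of the second dish of the stack (same kind).
- dish_3_center (a point): Centre of the third dish (same kind).
- dish_4_center (a point): Centre of the top dish (same kind).
- wheel_center (a point): Plating turntable fixed to the bench: middle of the top face of its aluminium wheel, 30 mm above the bench; wheel 96 mm diameter, turns freely. A locating ring on it, 62 mm inside and 69 mm outside diameter, stands 3 mm above the face; the dish belongs inside, resting on the wheel (dish centre then 8 mm above this point).
- timer: Bystander: white bench timer, 62 x 62 x 20 mm; origin under its middle.
- beaker: Bystander: clear beaker, 71 mm diameter, 88 mm high; origin under its middle.
- tip_box: Bystander: pipette tip box, 98 x 129 x 85 mm; origin under its middle.
- amber_bottle: Bystander: amber bottle, 58 mm diameter, 125 mm high; origin under its middle.
- tape: Bystander: roll of tape lying flat, 100 mm diameter, 25 mm high; origin under its middle.
- marker: Bystander: marker pen lying down, 140 mm long, 13 mm thick; origin under its middle.
- forceps: Bystander: steel forceps lying flat, 129 mm long, 20 mm wide, 10 mm high; origin under its middle.
Things that resemble listed ones, but are neither listed nor needed, are in the scene too. Leave any blue look-alike of the part that bears wheel_center alone.

How it is judged:
By the outcome, as a careful person would: the job done as asked, in the order asked, and still so for the second after the job is handed in, with the robot touching nothing.
It also fails if it takes over 67 s, if anything falls off the work surface, if the arm or the gripper's body presses on something with over 40 N, if the wrist force passes 120 N, or if a joint passes its speed limit or range.

## Robot

A 7-joint arm with a two-finger parallel gripper is mounted at the origin on a cart in front of the work surface, level with it; the furniture and walls round the work are solid. World frame = base frame: x ahead of the robot, y to its left, z up, the work surface at z = 0. Lengths are in m, angles in rad, forces in N, time in s.
With the tool pointing down it reaches from about 0.4 to 0.9 m from the base axis. Payload 5.5 kg.
Tool frame: the origin (TCP) lies midway between the tips of the shut fingers; the grasp point (between the pads) lies 19 mm behind it (grip_depth is the distance from the TCP to the grasp point, in m); z points along the fingers, y is the line along which they close (so a half turn about z gives the same grasp; the last joint's range is limited). The gripper opens to 92 mm and grips with 3 to 60 N. Pads are 19 mm wide; open, the fingers measure 130 mm over their backs; the gripper's body (75 mm by 190 mm) begins 47 mm behind the grasp point.
Start: joints at [-1.006, 0.501, -0.427, 1.55, 0.221, 1.138, -0.21], TCP at [0.193, 0.621, 0.197] pointing down, gripper open.
Joint ranges: [-2.88, 2.88], [-0.31, 2.03], [-1.54, 1.56], [0.2, 2.42], [-1.41, 4.55], [0.19, 2.02], [-2.57, 2.57]. Speed limits (rad/s): [2.57, 2.57, 3.14, 3.14, 3.14, 3.14, 3.14].

## Interface

Orientations are given as [roll, pitch, yaw] about the fixed x, y, z axes, in that order (R = Rz(yaw) Ry(pitch) Rx(roll)).
In Python, from rig import get_state, get_image, close_job, grip_depth gives the robot as it stands.
- The arm moves only by the tool carry_out, never from a script. Its argument "series" is a list of rows, each an object of numbers: "tx", "ty", "tz": the shift along the tool's x, y, z in m; "rx", "ry", "rz": the turn, a rotation vector about the tool's x, y, z in degrees; "gripper": the finger opening in m, from 0 to 0.0918. A call has 1 to 12 rows; each row is the pose to reach, as a shift and turn from the pose commanded when the call began, along the tool's axes at that moment; what a row does not reach only later rows make up. A row lasts 1/10 s, in which the tool goes at most 50 mm and 8.59 degrees, less where a joint would pass 70% of its speed; a pose out of reach is approached as far as the arm can. A call with a gripper value outside its range is refused whole. The fingers move at their own pace and stop on an object; the grip force is fixed at half the most. Time passes only in rows, so rows that repeat a pose let the fingers close. It gives the time, the measured TCP pose, the force, the opening and the grip force at its end, in the units of the state.
- get_state(): the state, without advancing time (a new reading comes with each control period).
- get_image(name): name is "scene" or "side" or "wrist"; returns a dict with "frame" (420x560x3 uint8, red, green, blue), "depth" (420x560 float32, m along the optical axis (not along the pixel's ray), 0 where there is no reading), "K" (3x3 intrinsics, pixels), "world_from_camera" (4x4, takes a point from camera to world coordinates); the wrist camera has in their place "hand_eye" (4x4, takes a point from camera to tool coordinates, whose origin is the TCP and whose axes are the flange's). Camera axes: x right, y up, looking along -z (the intrinsics and any distortion apply to the point x, -y, -z); pixel columns grow to the right and rows downward; lengths in m; the calibration is good to about 2 mm. A picture is of the moment at which its call begins: read the wrist's pose just before it.
- close_job(): hands the job in; it is judged then, once.
The state is a dict: "time_s": time; "q": joint angles; "dq": joint speeds; "joint_torque": joint torques, N m; "eef_pos": TCP position; "ee_rot": TCP orientation; "contact_force": force on the tool from outside, world axes, zero at the start; "moment": the same for the moment, N m; "width": finger opening in m; "grasp_force": force on a finger pad.
Only numpy, scipy, OpenCV 4.12 (cv2) and the standard library are available. Lean on these libraries where they do the work, as an engineer would, in place of code of your own. Each camera call takes 0.05 s, during which the arm holds its last target. There are 200 camera calls.

## Working session

There is one attempt and no reset: what is moved stays moved. The work goes in short steps, Python scripts to look and compute and a tool call to move; the robot and the scene stay as the last step left them, time stands still between calls to the robot, and variables do not carry over. Pictures are saved under pics/ and viewed, at most 10 in all, crops included, and the job is handed in when it is done.

Besides the shell and the picture viewer there is one more tool, called after "Call:" as a command line: name --argument value ..., lists and objects as JSON in quotes. carry_out: Moves the arm, as the interface text tells. Its arguments: {"type":"object","properties":{"series":{"type":"array","items":{"type":"object","properties":{"tx":{"type":"number"},"ty":{"type":"number"},"tz":{"type":"number"},"rx":{"type":"number"},"ry":{"type":"number"},"rz":{"type":"number"},"gripper":{"type":"number"}}}}},"required":["series"]}

```bash
ls; mkdir -p pics
cat > h.py <<'E'
import numpy as np, cv2, json
from rig import get_state, get_image, close_job, grip_depth
from scipy.spatial.transform import Rotation as R
def snap(n, f=None):
    st=get_state(); d=get_image(n)
    if n=="wrist":
        T=np.eye(4);T[:3,:3]=R.from_euler('xyz',st['ee_rot']).as_matrix();T[:3,3]=st['eef_pos']
        d['W']=T@d['hand_eye']
    else: d['W']=d['world_from_camera']
    if f: cv2.imwrite('pics/'+f,d['frame'][:,:,::-1])
    return d
def cloud(d):
    K=d['K'];z=d['depth'];v,u=np.mgrid[:z.shape[0],:z.shape[1]]
    P=np.stack([(u-K[0,2])/K[0,0]*z,-(v-K[1,2])/K[1,1]*z,-z],-1)
    P=P@d['W'][:3,:3].T+d['W'][:3,3]; P[z==0]=np.nan; return P
def ray(d,u,v,z):
    K=d['K'];c=np.array([(u-K[0,2])/K[0,0],-(v-K[1,2])/K[1,1],-1])
    w=d['W'][:3,:3]@c;o=d['W'][:3,3];return o+w*(z-o[2])/w[2]
def proj(d,p):
    c=d['W'][:3,:3].T@(np.asarray(p)-d['W'][:3,3]);K=d['K']
    return K[0,2]-K[0,0]*c[0]/c[2], K[1,2]+K[1,1]*c[1]/c[2]
E
python3 - <<'E'
from h import *
print(get_state(),grip_depth)
a=snap('scene','s0.png');b=snap('side','s1.png')
for d in(a,b):print({k:(v if k in('K','W') else None) for k,v in d.items()}, d['W'][:3,3])
E
```

```text
pics
{'time_s': 0.0, 'q': array([-1.005806  ,  0.50184185, -0.42675318,  1.55144049,  0.2207931 ,
        1.13831875, -0.21032764]), 'dq': array([-0.00029415,  0.00234753,  0.00120195,  0.00110905, -0.00117271,
        0.00087251,  0.00134876]), 'joint_torque': array([ 3.91163503e-04, -5.66600919e+01, -5.81635013e+00, -2.79107201e+01,
       -6.88009732e-02,  3.08490638e-02,  1.93184178e-04]), 'eef_pos': array([0.19303614, 0.61987676, 0.19618278]), 'ee_rot': array([-3.13963613e+00, -5.01256359e-05,  2.83979135e+00]), 'contact_force': array([-0.45442549, -0.61480019, -0.04487598]), 'moment': array([-0.04363319,  0.04447596, -0.01699754]), 'grasp_force': 0.0, 'width': 0.09171012338858688} 0.0188
{'frame': None, 'depth': None, 'K': array([[382.39434225,   0.        , 275.59576594],
       [  0.        , 382.39434225, 209.278194  ],
       [  0.        ,   0.        ,   1.        ]]), 'world_from_camera': None, 'W': array([[ 0.79399788,  0.28786341, -0.53544563, -0.10514689],
       [-0.60774069,  0.35444173, -0.71064922, -0.90461533],
       [-0.01478563,  0.88966607,  0.45637229,  0.7353076 ],
       [ 0.        ,  0.        ,  0.        ,  1.        ]])} [-0.10514689 -0.90461533  0.7353076 ]
{'frame': None, 'depth': None, 'K': array([[440.69790323,   0.        , 279.32148039],
       [  0.        , 440.69790323, 209.48692098],
       [  0.        ,   0.        ,   1.        ]]), 'world_from_camera': None, 'W': array([[-0.94898437,  0.19208285, -0.25006568,  0.23711659],
       [-0.3151079 , -0.60698604,  0.72957176,  1.10845736],
       [-0.01164816,  0.77114987,  0.63654709,  1.02313425],
       [ 0.        ,  0.        ,  0.        ,  1.        ]])} [0.23711659 1.10845736 1.02313425]
```

View pics/s0.png

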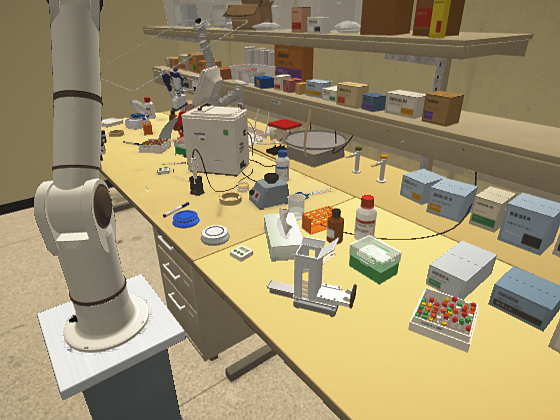

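View pics/s1.png

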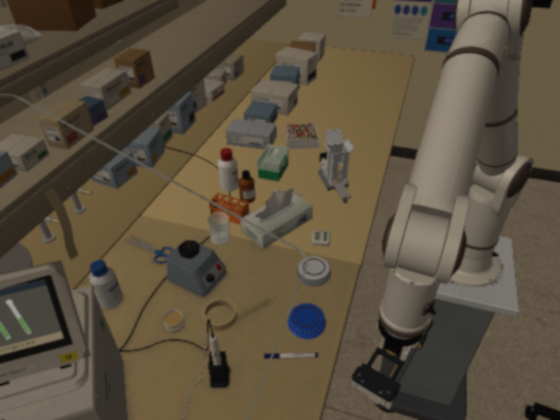

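Scene view: the dispenser is at (312,275), with its black thumb plate at (350,295) and its apron at (275,290). Candidates for the turntable are the silver wheel with a ring at (215,234) and the blue one at (186,218). I choose the silver one. Next I'll measure from the depth clouds and check a close crop.

Run:
```python
from h import *
a=snap('scene');b=snap('side')
c1=cv2.resize(a['frame'][210:320,190:370],None,fx=4,fy=4,interpolation=cv2.INTER_CUBIC)[:,:,::-1]
c2=cv2.resize(b['frame'][120:300,270:370],None,fx=2.44,fy=2.44,interpolation=cv2.INTER_CUBIC)[:,:,::-1]
cv2.imwrite('pics/c1.png',c1[:, :])
cv2.imwrite('pics/c2.png',cv2.resize(b['frame'][120:300,270:370],None,fx=3.3,fy=3.3,interpolation=cv2.INTER_CUBIC)[:,:,::-1])
for d,n,pts in((a,'scene',[(215,234),(186,218),(312,285),(350,295),(275,290),(330,305),(241,253)]),(b,'side',[(313,267),(306,320),(336,135),(343,190),(338,180),(320,238)])):
    P=cloud(d)
    for u,v in pts: print(n,u,v,np.round(P[v,u],3))
```

```text
scene 215 234 [0.438 0.184 0.025]
scene 186 218 [0.404 0.35  0.033]
scene 312 285 [ 0.465 -0.305  0.083]
scene 350 295 [ 0.527 -0.386  0.07 ]
scene 275 290 [ 0.418 -0.201  0.024]
scene 330 305 [ 0.491 -0.35   0.03 ]
scene 241 253 [0.449 0.028 0.019]
side 313 267 [0.442 0.204 0.033]
side 306 320 [0.409 0.397 0.032]
side 336 135 [ 0.499 -0.316  0.194]
side 343 190 [ 0.436 -0.203  0.035]
side 338 180 [ 0.466 -0.25   0.042]
side 320 238 [0.457 0.055 0.017]
```

View pics/c1.png

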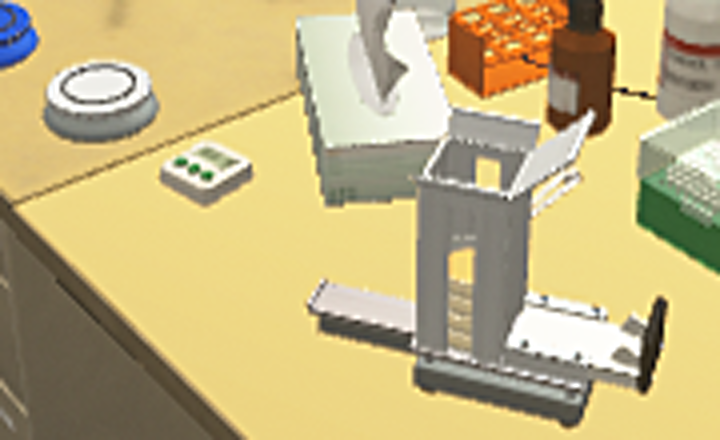

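View pics/c2.png

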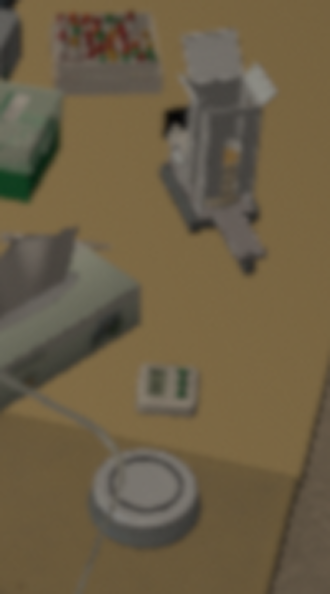

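The close crops confirm the choices. In the first crop the silver wheel with a dark locating ring is at (100,90), the blue one is at the far left, the magazine with its stack is at (465,300), the apron is at (365,305) and the thumb plate is at (652,345). Next I'll move above the dispenser for a wrist view.

```bash
cat >> h.py <<'E'
def tgt(yaw,lean=0): # degrees: x_t along yaw, lean tips z toward x_t
    return R.from_euler('z',yaw,degrees=True)*R.from_euler('x',180,degrees=True)*R.from_euler('y',lean,degrees=True)
def rel(p,r,st=None):
    st=st or get_state(); R0=R.from_euler('xyz',st['ee_rot'])
    print('t',np.round(1000*R0.inv().apply(np.asarray(p)-st['eef_pos']),1),'r',np.round((R0.inv()*r).as_rotvec(degrees=True),2))
E
python3 - <<'E'
from h import *
b=snap('side');P=cloud(b)
for u,v in[(60,113),(100,135),(150,163),(200,190),(250,218),(290,243)]:
    w=P[v-4:v+5,u].reshape(-1,3);i=np.nanargmax(w[:,2]);print(u,v,np.round(w[i],3))
a=snap('scene');P=cloud(a);f=a['frame'].astype(int)
w=P[270:315,340:362].reshape(-1,3);m=(f[270:315,340:362].max(-1)<70).ravel()
q=w[m];q=q[(q[:,2]>.03)&(q[:,2]<.08)];print('plate',len(q),q.mean(0),q.min(0),q.max(0))
rel([.55,.3,.40],tgt(120));rel([.50,-.22,.40],tgt(120))
E
```

```text
60 113 [1.166 0.248 0.469]
100 135 [1.111 0.184 0.379]
150 163 [ 1.225 -0.16   0.045]
200 190 [ 0.964 -0.075  0.003]
250 218 [0.467 0.592 0.532]
290 243 [0.396 0.592 0.501]
plate 73 [ 0.53646945 -0.38690175  0.05957726] [ 0.52018482 -0.39668425  0.03520131] [ 0.56749419 -0.3669083   0.07392353]
t [-436. -200. -203.] r [-3.000e-02  1.000e-02  4.271e+01]
t [-542.8 -711.3 -202.7] r [-3.000e-02  1.000e-02  4.271e+01]
```

Run:
```python
from h import *
for n in('side','scene'):
    d=snap(n);P=cloud(d);z=d['depth']
    bg=cv2.medianBlur(z,5); zz=cv2.erode(z,np.ones((9,9)))
    m=(P[...,2]>.25)&(P[...,0]<1.0)&(P[...,0]>.25)&(np.abs(P[...,1])<1.0)
    k,l,s,c=cv2.connectedComponentsWithStats(m.astype(np.uint8),connectivity=8)
    for i in range(1,k):
        if s[i,4]>4: print(n,s[i],np.round(P[l==i].min(0),2),np.round(P[l==i].max(0),2))
```

```text
side [   0   94  308  326 1120] [0.36 0.59 0.48] [0.9  0.88 0.71]
side [    0   260   102   160 14505] [0.65 0.64 0.25] [0.86 0.93 0.51]
side [351 371   4  15  28] [0.25 0.69 0.3 ] [0.25 0.7  0.34]
scene [ 181   18   67  111 2706] [0.62 0.58 0.25] [1.   1.   0.72]
scene [106  56  85  36 111] [0.36 0.58 0.48] [0.61 0.93 0.59]
```

Call:
carry_out --series '[{"tx": -0.355, "ty": -0.277, "tz": -0.134, "rz": 42.7}, {"tx": -0.355, "ty": -0.277, "tz": -0.134, "rz": 42.7}, {"tx": -0.355, "ty": -0.277, "tz": -0.134, "rz": 42.7}, {"tx": -0.355, "ty": -0.277, "tz": -0.134, "rz": 42.7}, {"tx": -0.355, "ty": -0.277, "tz": -0.134, "rz": 42.7}, {"tx": -0.355, "ty": -0.277, "tz": -0.134, "rz": 42.7}, {"tx": -0.355, "ty": -0.277, "tz": -0.134, "rz": 42.7}, {"tx": -0.355, "ty": -0.277, "tz": -0.134, "rz": 42.7}, {"tx": -0.355, "ty": -0.277, "tz": -0.134, "rz": 42.7}, {"tx": -0.355, "ty": -0.277, "tz": -0.134, "rz": 42.7}, {"tx": -0.355, "ty": -0.277, "tz": -0.134, "rz": 42.7}]'

```text
invalid input
```

Run:
```python
from h import *
d=snap('wrist','w0.png'); print(d['hand_eye']); rel([.48,-.22,.38],tgt(120)); print(get_state()['time_s'])
```

```text
[[-2.23927167e-04  9.51780137e-01  3.06780901e-01  8.32658710e-02]
 [ 9.99999918e-01  1.09243860e-04  3.90998958e-04  2.47122700e-04]
 [ 3.38631112e-04  3.06780963e-01 -9.51780083e-01 -1.87291011e-01]
 [ 0.00000000e+00  0.00000000e+00  0.00000000e+00  1.00000000e+00]]
t [-523.7 -717.4 -182.8] r [-1.000e-02 -0.000e+00  4.271e+01]
0.45
```

View pics/w0.png

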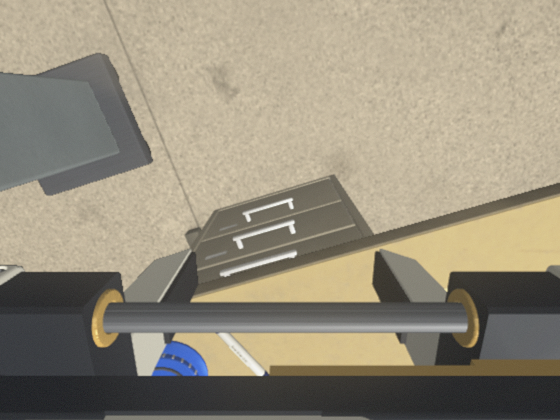

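The wrist view shows the floor, with the blue look-alike at (180,360). The camera sits on the tool's +x side. I'm retrying the move with every field filled in.

Call:
carry_out --series '[{"tx": -0.355, "ty": -0.277, "tz": -0.134, "rx": 0, "ry": 0, "rz": 42.7, "gripper": 0.09}, {"tx": -0.355, "ty": -0.277, "tz": -0.134, "rx": 0, "ry": 0, "rz": 42.7, "gripper": 0.09}]'

```text
time_s: 0.65
eef_pos: [0.2466, 0.5414, 0.225]
ee_rot: [-3.14, -0.001, 2.537]
contact_force: [1.0, 0.5, -0.4]
width: 0.0902
grasp_force: 0.0
```

Call:
carry_out --series '[{"tx": -0.332, "ty": -0.124, "tz": -0.105, "rx": 0, "ry": 0, "rz": 25, "gripper": 0.09}, {"tx": -0.332, "ty": -0.124, "tz": -0.105, "rx": 0, "ry": 0, "rz": 25, "gripper": 0.09}, {"tx": -0.332, "ty": -0.124, "tz": -0.105, "rx": 0, "ry": 0, "rz": 25, "gripper": 0.09}, {"tx": -0.332, "ty": -0.124, "tz": -0.105, "rx": 0, "ry": 0, "rz": 25, "gripper": 0.09}, {"tx": -0.332, "ty": -0.124, "tz": -0.105, "rx": 0, "ry": 0, "rz": 25, "gripper": 0.09}, {"tx": -0.332, "ty": -0.124, "tz": -0.105, "rx": 0, "ry": 0, "rz": 25, "gripper": 0.09}, {"tx": -0.332, "ty": -0.124, "tz": -0.105, "rx": 0, "ry": 0, "rz": 25, "gripper": 0.09}, {"tx": -0.332, "ty": -0.124, "tz": -0.105, "rx": 0, "ry": 0, "rz": 25, "gripper": 0.09}]'

```text
time_s: 1.45
eef_pos: [0.455, 0.2467, 0.3327]
ee_rot: [3.139, 0.002, 2.096]
contact_force: [1.0, -0.5, -0.3]
width: 0.0901
grasp_force: 0.0
```

Run:
```python
from h import *
st=get_state();print(st['eef_pos'],st['q'])
d=snap('wrist','w1.png'); rel([.46,-.20,.40],tgt(120));
```

```text
[0.45495314 0.24665387 0.3326504 ] [-0.47066293  0.12369678 -0.08840371  1.71048848  0.01374059  1.30499102
 -0.03644736]
t [-388.  -219.1  -66.7] r [ 0.2   0.17 -0.  ]
```

Call:
carry_out --series '[{"tx": -0.517, "ty": -0.258, "tz": -0.067, "rx": 0, "ry": 0, "rz": 0, "gripper": 0.09}, {"tx": -0.517, "ty": -0.258, "tz": -0.067, "rx": 0, "ry": 0, "rz": 0, "gripper": 0.09}, {"tx": -0.517, "ty": -0.258, "tz": -0.067, "rx": 0, "ry": 0, "rz": 0, "gripper": 0.09}, {"tx": -0.517, "ty": -0.258, "tz": -0.067, "rx": 0, "ry": 0, "rz": 0, "gripper": 0.09}, {"tx": -0.517, "ty": -0.258, "tz": -0.067, "rx": 0, "ry": 0, "rz": 0, "gripper": 0.09}, {"tx": -0.517, "ty": -0.258, "tz": -0.067, "rx": 0, "ry": 0, "rz": 0, "gripper": 0.09}, {"tx": -0.517, "ty": -0.258, "tz": -0.067, "rx": 0, "ry": 0, "rz": 0, "gripper": 0.0}, {"tx": -0.517, "ty": -0.258, "tz": -0.067, "rx": 0, "ry": 0, "rz": 0, "gripper": 0.0}, {"tx": -0.517, "ty": -0.258, "tz": -0.067, "rx": 0, "ry": 0, "rz": 0, "gripper": 0.0}, {"tx": -0.517, "ty": -0.258, "tz": -0.067, "rx": 0, "ry": 0, "rz": 0, "gripper": 0.0}, {"tx": -0.517, "ty": -0.258, "tz": -0.067, "rx": 0, "ry": 0, "rz": 0, "gripper": 0.0}, {"tx": -0.517, "ty": -0.258, "tz": -0.067, "rx": 0, "ry": 0, "rz": 0, "gripper": 0.0}]'

```text
time_s: 2.7
eef_pos: [0.491, -0.3282, 0.398]
ee_rot: [-3.141, 0.001, 2.101]
contact_force: [1.6, -0.4, 0.1]
width: 0.0467
grasp_force: 0.0
```

Run:
```python
from h import *
st=get_state();print(st['eef_pos'],st['q'])
d=snap('wrist','w2.png');print(d['K'][0])
import pickle;pickle.dump(d,open('w2.pkl','wb'))
```

```text
[ 0.49099397 -0.32817     0.39799181] [ 0.20057876  0.25290363  0.43680977  1.43947    -0.10523851  1.47167333
  1.16560382]
[337.87579603   0.         284.83532462]
```

View pics/w2.png

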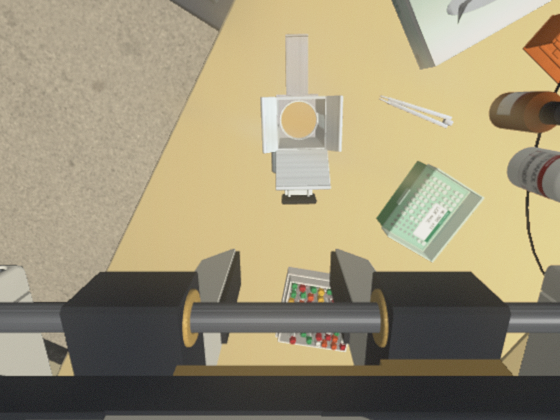

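Wrist view: the magazine mouth with its tan dishes is at (299,121), the apron at (297,65) and the black thumb plate at (299,198). The view is nearly aligned with the feed direction.

Run:
```python
from h import *
import pickle
d=pickle.load(open('w2.pkl','rb'));P=cloud(d);f=d['frame'].astype(int)
# plate
m=np.zeros(f.shape[:2],bool);m[188:208,275:325]=f[188:208,275:325].max(-1)<70
v,u=np.nonzero(m);print('plate px',u.min(),u.max(),v.min(),v.max(),u.mean(),v.mean(),'z',np.nanpercentile(P[m][:,2],[10,50,90]))
for c in[(282,None),(299,None),(315,None)]:
    vv=v[np.abs(u-c[0])<3]; print(c[0],vv.min(),vv.max())
rect=cv2.minAreaRect(np.c_[u,v].astype(np.float32));print(rect)
print('plate top centre',ray(d,u.mean(),v.mean(),.074))
# apron edges
hsv=cv2.cvtColor(d['frame'],cv2.COLOR_RGB2HSV)
am=np.zeros_like(m);am[33:90,270:325]=hsv[33:90,270:325,1]<60
v,u=np.nonzero(am)
for r in range(38,90,8):
    x=np.sort(u[v==r]);print(r,x.min(),x.max(),np.round(ray(d,(x.min()+x.max())/2,r,.03),4), np.round(P[r,297],3))
x=[ray(d,(u[v==r].min()+u[v==r].max())/2,r,.03)[:2] for r in range(40,90)]
x=np.array(x);vx=cv2.fitLine(x.astype(np.float32),cv2.DIST_HUBER,0,.01,.01).ravel();print('apron line',vx,np.degrees(np.arctan2(vx[1],vx[0])))
print('apron end',ray(d,297,v.min(),.034))
# dish
dm=np.zeros_like(m);dm[95:148,275:325]=(hsv[95:148,275:325,1]>70);
k,l,s,c=cv2.connectedComponentsWithStats(dm.astype(np.uint8));i=1+s[1:,4].argmax();print('dish',s[i],c[i],np.nanmedian(P[l==i],0))
```

```text
Traceback (most recent call last):
ValueError: zero-size array to reduction operation minimum which has no identity
```

```bash
cat > m.py <<'E'
from h import *
import pickle
d=pickle.load(open('w2.pkl','rb'));P=cloud(d);f=d['frame'].astype(int)
print(f[192:208,299].max(-1), np.round(P[192:208:2,299,2],3))
m=np.zeros(f.shape[:2],bool);m[188:208,275:325]=f[188:208,275:325].max(-1)<95
v,u=np.nonzero(m);print('plate px',u.min(),u.max(),v.min(),v.max(),u.mean(),v.mean(),'z',np.nanpercentile(P[m][:,2],[10,50,90]))
rect=cv2.minAreaRect(np.c_[u,v].astype(np.float32));print(rect)
print('plate top centre',ray(d,u.mean(),v.mean(),.074))
hsv=cv2.cvtColor(d['frame'],cv2.COLOR_RGB2HSV)
am=np.zeros_like(m);am[33:92,270:325]=hsv[33:92,270:325,1]<60
v,u=np.nonzero(am);print(v.min())
rows=range(40,90)
x=np.array([ray(d,(u[v==r].min()+u[v==r].max())/2,r,.03)[:2] for r in rows if (v==r).any()])
vx=cv2.fitLine(x.astype(np.float32),cv2.DIST_HUBER,0,.01,.01).ravel();print('apron line',vx,np.degrees(np.arctan2(vx[1],vx[0])))
print('apron z',np.round(P[45:90:10,297],3),'end',ray(d,297,v.min(),.034))
dm=np.zeros_like(m);dm[95:148,275:325]=(hsv[95:148,275:325,1]>70)
k,l,s,c=cv2.connectedComponentsWithStats(dm.astype(np.uint8));i=1+s[1:,4].argmax();print('dish',s[i],c[i],np.nanmedian(P[l==i],0))
E
python3 m.py
```

```text
[230 233 215 102  73  76  75  76  82  83  82 108 175 220 218 217] [0.044 0.044 0.052 0.064 0.074 0.074 0.071 0.001]
plate px 282 315 194 203 298.13991769547323 199.2633744855967 z [0.05321626 0.07063227 0.07431806]
((298.4567565917969, 198.701416015625), (8.428653717041016, 33.04831314086914), 88.09085083007812)
plate top centre [ 0.54309721 -0.37540857  0.074     ]
34
apron line [ 0.5146067  -0.85742635  0.44535324 -0.21479768] -59.028828
apron z [[ 0.426 -0.181  0.03 ]
 [ 0.433 -0.192  0.029]
 [ 0.44  -0.205  0.03 ]
 [ 0.447 -0.217  0.03 ]
 [ 0.455 -0.229  0.029]] end [ 0.41844522 -0.16878765  0.034     ]
dish [282 102  34  36 961] [298.41103018 119.29864724] [ 0.47990588 -0.27034811  0.0814277 ]
```

```bash
cat >> h.py <<'E'
M=np.array([.480,-.2715,0]);F=np.array([-.5146,.8574,0])
def at(f,z): return M+f*F+[0,0,z]
def where():
    st=get_state();p=st['eef_pos']-M;print('f %.1f lat %.1f z %.1f'%(1e3*p@F,1e3*(p@[.8574,.5146,0]),1e3*p[2]),np.round(st['q'],2),np.round(st['contact_force'],1),st['time_s'],'rot',np.degrees(st['ee_rot']).round(1))
E
python3 -c "
from h import *
where();rel(at(-.21,.30),tgt(121,55))"
```

```text
f -57.8 lat -23.1 z 397.9 [ 0.2   0.26  0.44  1.44 -0.1   1.47  1.17] [ 0.3 -3.2  0.3] 2.75 rot [-179.8    0.2  120.1]
t [-151.4   25.7   98.5] r [ 0.27 55.24 -0.92]
```

Call:
carry_out --series '[{"tx": -0.151, "ty": 0.026, "tz": 0.098, "rx": 0, "ry": 55, "rz": -1, "gripper": 0}, {"tx": -0.151, "ty": 0.026, "tz": 0.098, "rx": 0, "ry": 55, "rz": -1, "gripper": 0}, {"tx": -0.151, "ty": 0.026, "tz": 0.098, "rx": 0, "ry": 55, "rz": -1, "gripper": 0}, {"tx": -0.151, "ty": 0.026, "tz": 0.098, "rx": 0, "ry": 55, "rz": -1, "gripper": 0}, {"tx": -0.151, "ty": 0.026, "tz": 0.098, "rx": 0, "ry": 55, "rz": -1, "gripper": 0}, {"tx": -0.151, "ty": 0.026, "tz": 0.098, "rx": 0, "ry": 55, "rz": -1, "gripper": 0}, {"tx": -0.151, "ty": 0.026, "tz": 0.098, "rx": 0, "ry": 55, "rz": -1, "gripper": 0}, {"tx": -0.151, "ty": 0.026, "tz": 0.098, "rx": 0, "ry": 55, "rz": -1, "gripper": 0}, {"tx": -0.151, "ty": 0.026, "tz": 0.098, "rx": 0, "ry": 55, "rz": -1, "gripper": 0}, {"tx": -0.151, "ty": 0.026, "tz": 0.098, "rx": 0, "ry": 55, "rz": -1, "gripper": 0}]'

```text
time_s: 3.75
eef_pos: [0.5882, -0.4502, 0.3242]
ee_rot: [2.95, -0.481, 2.049]
contact_force: [4.6, 3.2, -2.3]
width: 0.0005
grasp_force: 0.0
```

```bash
python3 -c "
from h import *
where();rel(at(-.21,.061),tgt(121,55));rel(at(-.155,.061),tgt(121,55))"
```

```text
f -208.9 lat 0.8 z 324.2 [ 0.77  0.95  0.05  0.56 -0.4   2.01  1.14] [ 4.6  3.2 -2.3] 3.75 rot [169.  -27.6 117.4]
t [-122.8  -45.1  228.3] r [13.18 27.61 -0.09]
t [-74.1 -53.3 252.6] r [13.18 27.61 -0.09]
```

```bash
python3 -c "
from h import *
rel(at(-.185,.13),tgt(121,40))"
```

```text
t [-68.7 -37.2 179.3] r [12.95 12.67 -1.8 ]
```

Call:
carry_out --series '[{"tx": -0.069, "ty": -0.037, "tz": 0.179, "rx": 13, "ry": 12.7, "rz": -1.8, "gripper": 0}, {"tx": -0.069, "ty": -0.037, "tz": 0.179, "rx": 13, "ry": 12.7, "rz": -1.8, "gripper": 0}, {"tx": -0.069, "ty": -0.037, "tz": 0.179, "rx": 13, "ry": 12.7, "rz": -1.8, "gripper": 0}, {"tx": -0.069, "ty": -0.037, "tz": 0.179, "rx": 13, "ry": 12.7, "rz": -1.8, "gripper": 0}, {"tx": -0.069, "ty": -0.037, "tz": 0.179, "rx": 13, "ry": 12.7, "rz": -1.8, "gripper": 0}, {"tx": -0.069, "ty": -0.037, "tz": 0.179, "rx": 13, "ry": 12.7, "rz": -1.8, "gripper": 0}, {"tx": -0.069, "ty": -0.037, "tz": 0.179, "rx": 13, "ry": 12.7, "rz": -1.8, "gripper": 0}, {"tx": -0.069, "ty": -0.037, "tz": 0.179, "rx": 13, "ry": 12.7, "rz": -1.8, "gripper": 0}]'

```text
time_s: 4.55
eef_pos: [0.5676, -0.4285, 0.1388]
ee_rot: [3.127, -0.655, 2.106]
contact_force: [-0.7, -0.3, 1.3]
width: 0.0004
grasp_force: 0.0
```

```bash
python3 -c "
from h import *
where();rel(at(-.155,.062),tgt(121,40))"
```

```text
f -179.7 lat -5.7 z 138.8 [ 0.76  1.2  -0.16  0.54 -0.1   2.02  1.17] [-0.7 -0.3  1.3] 4.55 rot [179.2 -37.5 120.7]
t [-27.2   4.5  76.1] r [ 1.03  2.49 -0.24]
```

Call:
carry_out --series '[{"tx": -0.027, "ty": 0.0045, "tz": 0.076, "rx": 1, "ry": 1, "rz": 0, "gripper": 0}, {"tx": -0.027, "ty": 0.0045, "tz": 0.076, "rx": 1, "ry": 1, "rz": 0, "gripper": 0}, {"tx": -0.027, "ty": 0.0045, "tz": 0.076, "rx": 1, "ry": 1, "rz": 0, "gripper": 0}, {"tx": -0.027, "ty": 0.0045, "tz": 0.076, "rx": 1, "ry": 1, "rz": 0, "gripper": 0}, {"tx": -0.027, "ty": 0.0045, "tz": 0.076, "rx": 1, "ry": 1, "rz": 0, "gripper": 0}]'

```text
time_s: 5.05
eef_pos: [0.5589, -0.4039, 0.0598]
ee_rot: [-3.137, -0.676, 2.105]
contact_force: [0.0, -0.6, 0.8]
width: -0.0
grasp_force: 0.0
```

Run:
```python
from h import *
where()
for f in(-.135,-.053,-.045): rel(at(f,.062),tgt(121,40))
a=snap('scene');b=snap('side')
A=cv2.resize(a['frame'][200:320,260:400],(560,480));B=cv2.resize(b['frame'][100:220,290:380],(240,320))
c=np.zeros((480,800,3),np.uint8);c[:,:560]=A;c[:320,560:]=B;cv2.imwrite('pics/p1.png',c[:,:,::-1])
```

```text
f -154.2 lat -0.5 z 59.8 [ 0.75  1.23 -0.16  0.67 -0.09  1.88  1.18] [ 0.  -0.6  0.8] 5.05 rot [-179.7  -38.7  120.6]
t [16.3  0.4 10.3] r [-0.03  1.28 -0.31]
t [80.3  0.2 61.6] r [-0.03  1.28 -0.31]
t [86.6  0.1 66.6] r [-0.03  1.28 -0.31]
```

View pics/p1.png

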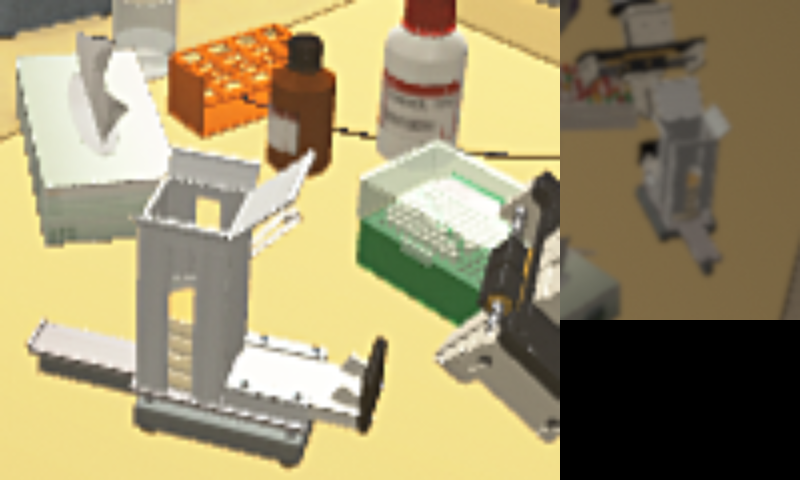

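The push pose is clear: the fingertips at (440,360) are behind the plate at (372,385), the hand leans back about 39°, and the tip box is not touched. I'm starting the push.

Call:
carry_out --series '[{"tx": 0.008, "ty": 0, "tz": 0.004, "rx": 0, "ry": 0, "rz": 0, "gripper": 0}, {"tx": 0.016, "ty": 0, "tz": 0.01, "rx": 0, "ry": 0, "rz": 0, "gripper": 0}, {"tx": 0.024, "ty": 0, "tz": 0.0164, "rx": 0, "ry": 0, "rz": 0, "gripper": 0}, {"tx": 0.032, "ty": 0, "tz": 0.0228, "rx": 0, "ry": 0, "rz": 0, "gripper": 0}, {"tx": 0.04, "ty": 0, "tz": 0.0292, "rx": 0, "ry": 0, "rz": 0, "gripper": 0}, {"tx": 0.048, "ty": 0, "tz": 0.0356, "rx": 0, "ry": 0, "rz": 0, "gripper": 0}]'

```text
time_s: 5.75
eef_pos: [0.5272, -0.3511, 0.0594]
ee_rot: [-3.135, -0.68, 2.104]
contact_force: [-0.5, -0.6, 0.4]
width: 0.0003
grasp_force: 0.0
```

Run:
```python
from h import *
where()
for f in(-.06,-.05,-.04): rel(at(f,.062),tgt(121,39))
```

```text
f -92.5 lat -0.5 z 59.4 [ 0.76  1.09 -0.18  0.97 -0.09  1.73  1.18] [-0.5 -0.6  0.4] 5.75 rot [-179.6  -39.   120.6]
t [26.9  0.4 18.4] r [-0.11  0.05 -0.33]
t [34.7  0.3 24.7] r [-0.11  0.05 -0.33]
t [42.5  0.3 31. ] r [-0.11  0.05 -0.33]
```

Run:
```python
from h import *
a=snap('scene')
cv2.imwrite('pics/p2.png',cv2.resize(a['frame'][230:330,250:380],(780,600))[:,:,::-1])
w=snap('wrist');print(get_state()['contact_force'])
for p in (at(-.1305,.054),get_state()['eef_pos']): print(proj(a,p))
```

```text
[ 1.31417527 -0.23263098  0.88487948]
(np.float64(353.9701402573704), np.float64(295.95929026204107))
(np.float64(339.9528432524236), np.float64(291.02824558878376))
```

View pics/p2.png

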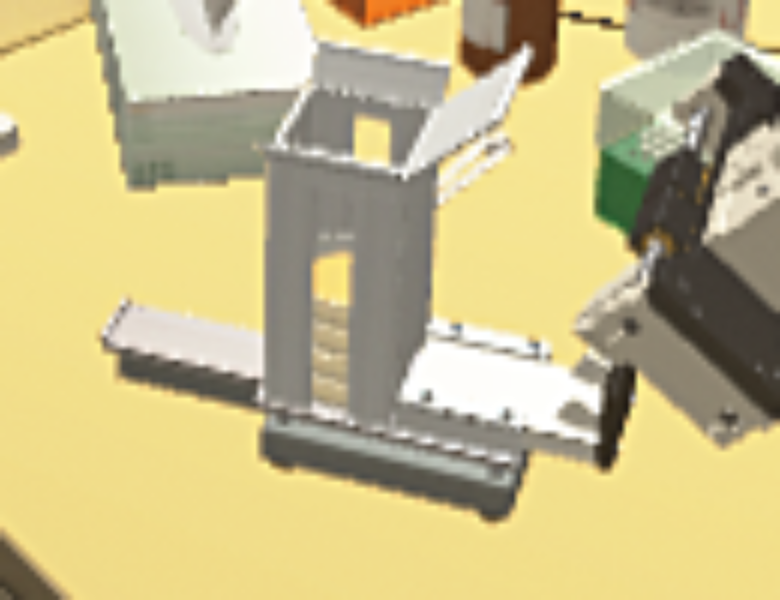

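Run:
```python
from h import *
a=snap('scene');P=cloud(a);st=get_state();R0=R.from_euler('xyz',st['ee_rot'])
print('p1 tcp',proj(a,[.5589,-.4039,.0598]))
for u,v in[(348,284),(349,286),(351,287),(354,290),(357,293),(360,296),(362,298),(358,284),(353,296),(353,300)]:
    print(u,v,np.round(P[v,u],3),'tool',np.round(1e3*R0.inv().apply(P[v,u]-st['eef_pos'])))
b=snap('side');P=cloud(b);print('side',proj(b,st['eef_pos']),proj(b,at(-.1305,.054)))
cv2.imwrite('pics/p3.png',cv2.resize(b['frame'][100:200,280:380],(600,600),interpolation=cv2.INTER_CUBIC)[:,:,::-1])
```

```text
p1 tcp (np.float64(362.94976204752044), np.float64(296.41184434682424))
348 284 [ 0.471 -0.423  0.156] tool [ 35. -86. -95.]
349 286 [ 0.528 -0.379  0.094] tool [  3. -14. -42.]
351 287 [ 0.475 -0.43   0.15 ] tool [ 25. -86. -95.]
354 290 [ 0.547 -0.381  0.073] tool [-20.   1. -33.]
357 293 [ 0.616 -0.338 -0.   ] tool [-64.  83.  24.]
360 296 [ 0.611 -0.354  0.002] tool [-72.  70.  16.]
362 298 [ 0.612 -0.361 -0.002] tool [-79.  68.  14.]
358 284 [ 0.476 -0.449  0.17 ] tool [  24.  -95. -121.]
353 296 [ 0.53  -0.394  0.069] tool [-24. -19. -32.]
353 300 [ 0.538 -0.389  0.049] tool [-36. -10. -15.]
side (np.float64(328.56741885381103), np.float64(159.5402601634899)) (np.float64(325.5852829749789), np.float64(155.66496058689188))
```

View pics/p3.png

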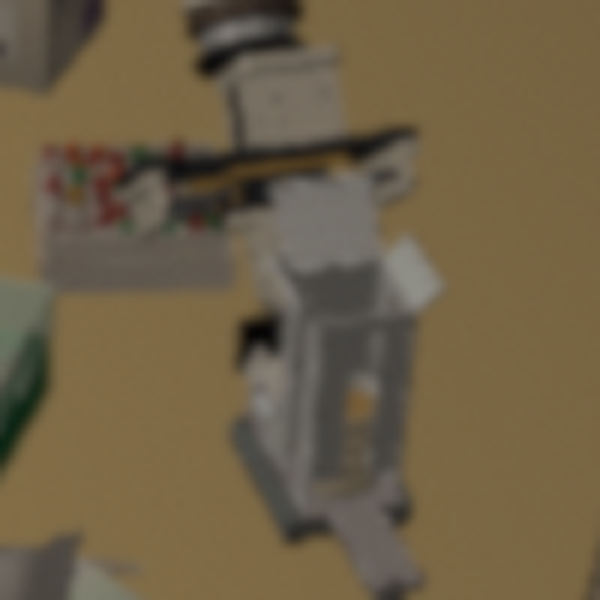

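Run:
```python
from h import *
a=snap('scene');P=cloud(a);st=get_state();R0=R.from_euler('xyz',st['ee_rot']);print(st['eef_pos'],st['width'])
for z in(0,-20,-40,-60,-80,-100):
  for y in (0,-20):
    p=st['eef_pos']+R0.apply([0,y/1e3,z/1e3]);u,v=proj(a,p);q=P[int(round(v)),int(round(u))]
    print((y,z),np.round((u,v)),'seen tool',np.round(1e3*R0.inv().apply(q-st['eef_pos'])),a['frame'][int(round(v)),int(round(u))])
w=snap('wrist');cv2.imwrite('pics/w3.png',w['frame'][:,:,::-1])
Pw=cloud(w)
for v in range(150,420,30): print(v,np.round(Pw[v,260:320:15,:]-M,3)[:,2], [np.round(1e3*R0.inv().apply(Pw[v,285]-st['eef_pos']))])
```

```text
[ 0.52723909 -0.35129864  0.05869577] 0.0004331985943460131
(0, 0) [340. 292.] seen tool [-8. 21. 17.] [255 255 253]
(-20, 0) [338. 296.] seen tool [-7. -0. 16.] [254 254 251]
(0, -20) [345. 288.] seen tool [-36.  97.  51.] [246 229 144]
(-20, -20) [344. 292.] seen tool [nan nan nan] [255 255 255]
(0, -40) [350. 284.] seen tool [ 32. -85. -99.] [139 130 112]
(-20, -40) [349. 289.] seen tool [-44.  96.  42.] [255 251 216]
(0, -60) [355. 281.] seen tool [  34.  -92. -120.] [138 128 109]
(-20, -60) [354. 285.] seen tool [  25.  -85. -105.] [130 122 108]
(0, -80) [361. 277.] seen tool [  33.  -90. -139.] [66 60 53]
(-20, -80) [359. 281.] seen tool [  29.  -93. -129.] [62 56 46]
(0, -100) [366. 273.] seen tool [  23.  -62. -138.] [69 64 57]
(-20, -100) [365. 278.] seen tool [  22.  -80. -138.] [65 60 53]
150 [0.064 0.065 0.065 0.064] [array([52.,  0., 35.])]
180 [0.043 0.043 0.044 0.045] [array([30.,  0., 43.])]
210 [0.044 0.043 0.043 0.044] [array([12.,  0., 30.])]
240 [0.044 0.044 0.044 0.044] [array([-3.,  0., 15.])]
270 [0.105 0.107 0.102 0.107] [array([  9.,   0., -49.])]
300 [0.17  0.167 0.121 0.17 ] [array([  2.,   0., -63.])]
330 [0.17  0.166 0.161 0.17 ] [array([  25.,    0., -112.])]
360 [0.164 0.157 0.166 0.165] [array([-89.,   0.,   4.])]
390 [0.178 0.175 0.178 0.177] [array([  25.,    0., -131.])]
```

View pics/w3.png

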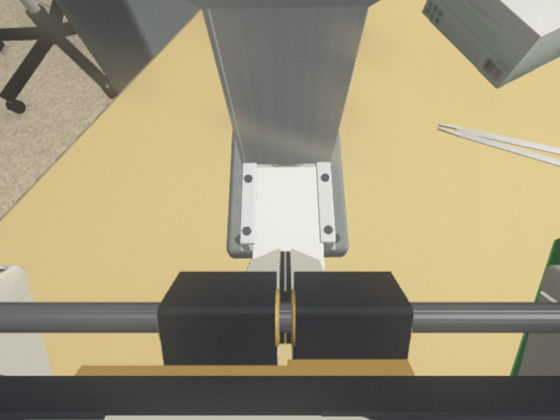

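Run:
```python
from h import *
st=get_state();R0=R.from_euler('xyz',st['ee_rot']);w=snap('wrist');P=cloud(w)
for c in(265,280,292,305):
  for v in range(246,274,4): print((c,v),np.round(1e3*R0.inv().apply(P[v,c]-st['eef_pos'])),w['frame'][v,c])
print(proj(w,st['eef_pos']))
d=snap('scene')
```

```text
(265, 246) [ -7. -12.  12.] [234 234 226]
(265, 250) [ -9. -13.  12.] [233 233 225]
(265, 254) [ 10. -10. -35.] [208 203 186]
(265, 258) [ 11.  -9. -41.] [196 192 176]
(265, 262) [ 11.  -9. -45.] [197 192 178]
(265, 266) [ 10.  -9. -48.] [196 191 177]
(265, 270) [ 11.  -9. -52.] [186 181 167]
(280, 246) [-7. -3. 13.] [233 233 227]
(280, 250) [-9. -3. 11.] [216 214 201]
(280, 254) [  9.  -2. -33.] [141 137 127]
(280, 258) [  9.  -2. -37.] [121 118 110]
(280, 262) [  9.  -2. -42.] [118 118 108]
(280, 266) [  9.  -2. -46.] [104 101  97]
(280, 270) [  9.  -2. -50.] [101 100  94]
(292, 246) [-7.  5. 12.] [233 233 226]
(292, 250) [ 10.   4. -30.] [197 195 178]
(292, 254) [ 11.   4. -37.] [199 195 179]
(292, 258) [ 11.   4. -40.] [198 194 178]
(292, 262) [ 10.   4. -44.] [197 193 178]
(292, 266) [ 11.   4. -48.] [195 191 175]
(292, 270) [ 11.   3. -52.] [197 193 178]
(305, 246) [-7. 13. 13.] [234 233 225]
(305, 250) [-9. 13. 11.] [234 234 227]
(305, 254) [ 11.  10. -36.] [206 203 187]
(305, 258) [ 11.  10. -41.] [197 193 178]
(305, 262) [ 10.  10. -44.] [197 192 178]
(305, 266) [ 11.   9. -48.] [196 194 176]
(305, 270) [ 10.   9. -52.] [186 182 168]
(np.float64(284.3841428914247), np.float64(244.35627925410245))
```

The depth shows the fingertips end about 31 mm short of the reported TCP along tool z, and the slide at (285,200) is still at rest. The tips passed just over the plate. I'm backing off, going lower and checking with the depth again.

Call:
carry_out --series '[{"tx": -0.0187, "ty": 0, "tz": -0.0151, "rx": 0, "ry": 0, "rz": 0, "gripper": 0}, {"tx": -0.0373, "ty": 0, "tz": -0.0302, "rx": 0, "ry": 0, "rz": 0, "gripper": 0}, {"tx": -0.0405, "ty": 0, "tz": -0.033, "rx": 0, "ry": 0, "rz": 0, "gripper": 0}, {"tx": -0.0405, "ty": 0, "tz": -0.033, "rx": 0, "ry": 0, "rz": 0, "gripper": 0}, {"tx": -0.0545, "ty": 0, "tz": -0.016, "rx": 0, "ry": 0, "rz": 0, "gripper": 0}, {"tx": -0.0545, "ty": 0, "tz": -0.016, "rx": 0, "ry": 0, "rz": 0, "gripper": 0}]'

```text
time_s: 6.75
eef_pos: [0.5515, -0.3933, 0.0324]
ee_rot: [-3.131, -0.688, 2.104]
contact_force: [0.1, 0.2, -1.1]
width: 0.0007
grasp_force: 0.0
```

Run:
```python
from h import *
where()
st=get_state();R0=R.from_euler('xyz',st['ee_rot']);a=snap('scene');P=cloud(a)
Q=R0.inv().apply((P-st['eef_pos']).reshape(-1,3))*1e3
m=(np.abs(Q[:,0])<14)&(np.abs(Q[:,1])<25)&(Q[:,2]>-70)&(Q[:,2]<30);q=Q[m];W=P.reshape(-1,3)[m]-M
i=np.argsort(-q[:,2])[:14];print(np.round(np.c_[q[i],1e3*W[i]@F,1e3*W[i][:,2]]))
```

```text
f -141.2 lat -1.3 z 32.4 [ 0.75  1.23 -0.16  0.73 -0.08  1.83  1.19] [ 0.1  0.2 -1.1] 6.75 rot [-179.4  -39.4  120.5]
[[ -12.    5.   30. -131.    2.]
 [ -14.  -18.   29. -133.    1.]
 [ -13.   23.   28. -133.    2.]
 [  13.  -21.   12. -123.   32.]
 [   8.  -22.    9. -129.   30.]
 [   9.  -16.    6. -130.   34.]
 [  11.  -23.    6. -129.   35.]
 [   9.   22.    5. -131.   34.]
 [  11.   10.    4. -130.   36.]
 [  11.  -17.    4. -130.   37.]
 [  12.   -5.    3. -130.   38.]
 [  14.    9.    1. -130.   41.]
 [  14.   22.    0. -130.   41.]
 [  13.   18.    0. -131.   41.]]
```

Call:
carry_out --series '[{"tx": 0.0032, "ty": 0, "tz": -0.0039, "rx": 0, "ry": 0, "rz": 0, "gripper": 0}, {"tx": 0.011, "ty": 0.001, "tz": 0.0025, "rx": 0, "ry": 0, "rz": 0, "gripper": 0}, {"tx": 0.0187, "ty": 0.001, "tz": 0.0088, "rx": 0, "ry": 0, "rz": 0, "gripper": 0}, {"tx": 0.0264, "ty": 0.001, "tz": 0.0152, "rx": 0, "ry": 0, "rz": 0, "gripper": 0}, {"tx": 0.0341, "ty": 0.001, "tz": 0.0215, "rx": 0, "ry": 0, "rz": 0, "gripper": 0}, {"tx": 0.0419, "ty": 0.001, "tz": 0.0279, "rx": 0, "ry": 0, "rz": 0, "gripper": 0}, {"tx": 0.0496, "ty": 0.001, "tz": 0.0342, "rx": 0, "ry": 0, "rz": 0, "gripper": 0}]'

```text
time_s: 7.5
eef_pos: [0.5248, -0.3454, 0.0422]
ee_rot: [-3.135, -0.675, 2.104]
contact_force: [3.2, -4.9, 0.2]
width: 0.0008
grasp_force: 3.2
```

Run:
```python
from h import *
where()
```

```text
f -86.4 lat 0.4 z 42.2 [ 0.76  1.09 -0.18  1.   -0.09  1.69  1.18] [ 3.2 -4.9  0.2] 7.5 rot [-179.6  -38.7  120.5]
```

Call:
carry_out --series '[{"tx": 0.0053, "ty": 0, "tz": 0.0094, "rx": 0, "ry": 0, "rz": 0, "gripper": 0}, {"tx": 0.013, "ty": 0, "tz": 0.0156, "rx": 0, "ry": 0, "rz": 0, "gripper": 0}, {"tx": 0.0208, "ty": 0, "tz": 0.0219, "rx": 0, "ry": 0, "rz": 0, "gripper": 0}, {"tx": 0.0285, "ty": 0, "tz": 0.0281, "rx": 0, "ry": 0, "rz": 0, "gripper": 0}, {"tx": 0.0347, "ty": 0, "tz": 0.0331, "rx": 0, "ry": 0, "rz": 0, "gripper": 0}, {"tx": 0.0347, "ty": 0, "tz": 0.0331, "rx": 0, "ry": 0, "rz": 0, "gripper": 0}]'

```text
time_s: 8.1
eef_pos: [0.5001, -0.3047, 0.0389]
ee_rot: [-3.135, -0.675, 2.104]
contact_force: [1.9, -6.0, 1.7]
width: 0.0001
grasp_force: 3.0
```

Run:
```python
from h import *
where()
```

```text
f -38.8 lat 0.2 z 38.9 [ 0.75  1.01 -0.19  1.18 -0.1   1.59  1.17] [ 1.9 -6.   1.7] 8.1 rot [-179.6  -38.7  120.5]
```

Call:
carry_out --series '[{"tx": 0.0031, "ty": 0, "tz": 0.0025, "rx": 0, "ry": 0, "rz": 0, "gripper": 0}, {"tx": 0.0055, "ty": 0, "tz": 0.0044, "rx": 0, "ry": 0, "rz": 0, "gripper": 0}, {"tx": 0.0055, "ty": 0, "tz": 0.0044, "rx": 0, "ry": 0, "rz": 0, "gripper": 0}]'

```text
time_s: 8.4
eef_pos: [0.4969, -0.2994, 0.0389]
ee_rot: [-3.135, -0.674, 2.104]
contact_force: [3.8, -5.8, 2.3]
width: 0.0006
grasp_force: 3.3
```

Run:
```python
from h import *
where()
a=snap('scene');P=cloud(a)-M
# thumb plate rear face: dark pixels at lateral |lat|<30, z 40..75
f=P@F;lat=P@[.8574,.5146,0];dk=a['frame'].max(-1)<90
m=dk&(abs(lat)<27)&(P[...,2]>.036)&(P[...,2]<.072)&(f>-.15)&(f<-.02);print(m.sum(),np.percentile(f[m],[5,25,50,75,95]))
b=snap('side');P=cloud(b)-M;f=P@F;lat=P@[.8574,.5146,0]
m=(P[...,2]>.036)&(P[...,2]<.06)&(abs(lat)<.03)&(f>.04)&(f<.13);print('dish',m.sum(),np.nanmedian(f[m]),np.percentile(f[m],[3,97]),np.percentile(P[m][:,2],[50,95]))
```

```text
f -32.6 lat 0.1 z 38.9 [ 0.75  1.   -0.19  1.2  -0.1   1.57  1.17] [ 3.8 -5.8  2.3] 8.4 rot [-179.6  -38.6  120.5]
64 [-0.04477476 -0.04413841 -0.04331548 -0.04008791 -0.02131005]
dish 133 0.06930103562126391 [0.04127356 0.11073273] [0.04179309 0.04754001]
```

Call:
carry_out --series '[{"tx": 0.0015, "ty": 0, "tz": 0.0012, "rx": 0, "ry": 0, "rz": 0, "gripper": 0}, {"tx": 0.0023, "ty": 0, "tz": 0.0019, "rx": 0, "ry": 0, "rz": 0, "gripper": 0}, {"tx": 0.0023, "ty": 0, "tz": 0.0019, "rx": 0, "ry": 0, "rz": 0, "gripper": 0}]'

```text
time_s: 8.8
eef_pos: [0.4963, -0.2985, 0.0389]
ee_rot: [-3.135, -0.671, 2.103]
contact_force: [3.5, -7.9, 1.8]
width: 0.0002
grasp_force: 5.1
```

```bash
python3 -c "
from h import *
where()"
```

```text
f -31.5 lat 0.1 z 38.9 [ 0.75  1.   -0.19  1.21 -0.1   1.57  1.17] [ 3.5 -7.9  1.8] 8.8 rot [-179.6  -38.4  120.5]
```

Call:
carry_out --series '[{"tx": 0.0023, "ty": 0, "tz": 0.0019, "rx": 0, "ry": 0, "rz": 0, "gripper": 0}, {"tx": 0.0023, "ty": 0, "tz": 0.0019, "rx": 0, "ry": 0, "rz": 0, "gripper": 0}, {"tx": 0.0023, "ty": 0, "tz": 0.0019, "rx": 0, "ry": 0, "rz": 0, "gripper": 0}]'

```text
time_s: 9.1
eef_pos: [0.4962, -0.2983, 0.0388]
ee_rot: [-3.136, -0.665, 2.102]
contact_force: [8.3, -13.8, 2.4]
width: 0.0004
grasp_force: 8.0
```

```bash
python3 -c "
from h import *
where()"
```

```text
f -31.3 lat 0.1 z 38.8 [ 0.76  0.99 -0.19  1.21 -0.1   1.56  1.17] [  8.3 -13.8   2.4] 9.1 rot [-179.7  -38.1  120.4]
```

The force rose to 16 N with no further travel, so the slide is fully home. I'm retreating straight back so it springs out.

Call:
carry_out --series '[{"tx": -0.0118, "ty": 0, "tz": -0.0092, "rx": 0, "ry": 0, "rz": 0, "gripper": 0}, {"tx": -0.0236, "ty": 0, "tz": -0.0185, "rx": 0, "ry": 0, "rz": 0, "gripper": 0}, {"tx": -0.0355, "ty": 0, "tz": -0.0277, "rx": 0, "ry": 0, "rz": 0, "gripper": 0}, {"tx": -0.0473, "ty": 0, "tz": -0.037, "rx": 0, "ry": 0, "rz": 0, "gripper": 0}, {"tx": -0.0591, "ty": 0, "tz": -0.0462, "rx": 0, "ry": 0, "rz": 0, "gripper": 0}, {"tx": -0.0709, "ty": 0, "tz": -0.0554, "rx": 0, "ry": 0, "rz": 0, "gripper": 0}, {"tx": -0.0827, "ty": 0, "tz": -0.0647, "rx": 0, "ry": 0, "rz": 0, "gripper": 0}, {"tx": -0.0946, "ty": 0, "tz": -0.0739, "rx": 0, "ry": 0, "rz": 0, "gripper": 0}, {"tx": -0.1024, "ty": 0, "tz": -0.08, "rx": 0, "ry": 0, "rz": 0, "gripper": 0}, {"tx": -0.1024, "ty": 0, "tz": -0.08, "rx": 0, "ry": 0, "rz": 0, "gripper": 0}]'

```text
time_s: 10.1
eef_pos: [0.5594, -0.4035, 0.0349]
ee_rot: [-3.134, -0.681, 2.104]
contact_force: [-0.1, 0.2, 0.3]
width: 0.0006
grasp_force: 0.0
```

Run:
```python
from h import *
where()
a=snap('scene');P=cloud(a)-M
f=P@F;lat=P@[.8574,.5146,0];dk=a['frame'].max(-1)<90
m=dk&(abs(lat)<27)&(P[...,2]>.036)&(P[...,2]<.072)&(f>-.15)&(f<-.02);print(m.sum(),np.percentile(f[m],[5,25,50,75,95]))
cv2.imwrite('pics/p4.png',cv2.resize(a['frame'][230:330,250:380],(780,600))[:,:,::-1])
rel(at(-.20,.36),tgt(121,15)); rel(at(-.02,.40),tgt(121,0))
```

```text
f -154.0 lat 0.1 z 34.9 [ 0.75  1.26 -0.16  0.66 -0.08  1.86  1.19] [-0.1  0.2  0.3] 10.1 rot [-179.6  -39.   120.6]
75 [-0.13056714 -0.13006408 -0.12842606 -0.12477031 -0.02037102]
t [ 168.6   -2.  -281.9] r [ -0.21 -24.06  -0.29]
t [ 333.6   -2.6 -199.5] r [ -0.25 -39.06  -0.26]
```

View pics/p4.png

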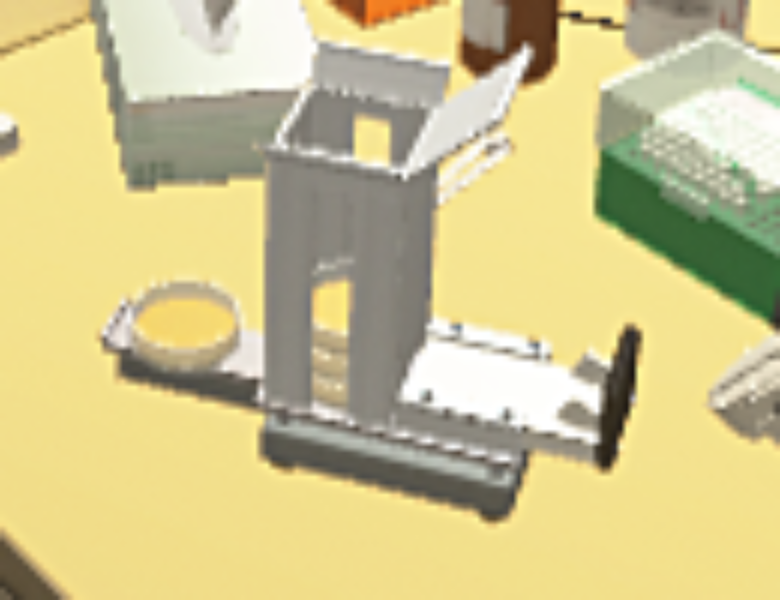

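The dish is delivered on the apron at (186,322) in the crop, the thumb plate is back at rest (f = -130 mm), and the stack has dropped to three dishes. I'm rising and then moving over the apron.

Call:
carry_out --series '[{"tx": 0.169, "ty": 0, "tz": -0.282, "rx": 0, "ry": -24, "rz": 0, "gripper": 0}, {"tx": 0.169, "ty": 0, "tz": -0.282, "rx": 0, "ry": -24, "rz": 0, "gripper": 0}, {"tx": 0.169, "ty": 0, "tz": -0.282, "rx": 0, "ry": -24, "rz": 0, "gripper": 0}, {"tx": 0.169, "ty": 0, "tz": -0.282, "rx": 0, "ry": -24, "rz": 0, "gripper": 0}, {"tx": 0.169, "ty": 0, "tz": -0.282, "rx": 0, "ry": -24, "rz": 0, "gripper": 0.05}, {"tx": 0.169, "ty": 0, "tz": -0.282, "rx": 0, "ry": -24, "rz": 0, "gripper": 0.09}, {"tx": 0.169, "ty": 0, "tz": -0.282, "rx": 0, "ry": -24, "rz": 0, "gripper": 0.09}, {"tx": 0.169, "ty": 0, "tz": -0.282, "rx": 0, "ry": -24, "rz": 0, "gripper": 0.09}, {"tx": 0.169, "ty": 0, "tz": -0.282, "rx": 0, "ry": -24, "rz": 0, "gripper": 0.09}]'

```text
time_s: 11.05
eef_pos: [0.5846, -0.4412, 0.3613]
ee_rot: [-3.137, -0.262, 2.108]
contact_force: [0.4, -0.4, -0.7]
width: 0.0354
grasp_force: 0.0
```

Run:
```python
from h import *
where(); rel(at(.04,.38),tgt(121,0))
```

```text
f -199.3 lat 2.4 z 361.3 [ 0.7   0.79 -0.13  0.7  -0.01  1.9   1.14] [ 0.4 -0.4 -0.7] 11.05 rot [-179.7  -15.   120.8]
t [236.   -2.9  43.9] r [ -0.26 -15.    -0.15]
```

Call:
carry_out --series '[{"tx": 0.236, "ty": -0.003, "tz": 0.044, "rx": -0.3, "ry": -15, "rz": 0, "gripper": 0.09}, {"tx": 0.236, "ty": -0.003, "tz": 0.044, "rx": -0.3, "ry": -15, "rz": 0, "gripper": 0.09}, {"tx": 0.236, "ty": -0.003, "tz": 0.044, "rx": -0.3, "ry": -15, "rz": 0, "gripper": 0.09}, {"tx": 0.236, "ty": -0.003, "tz": 0.044, "rx": -0.3, "ry": -15, "rz": 0, "gripper": 0.09}, {"tx": 0.236, "ty": -0.003, "tz": 0.044, "rx": -0.3, "ry": -15, "rz": 0, "gripper": 0.09}, {"tx": 0.236, "ty": -0.003, "tz": 0.044, "rx": -0.3, "ry": -15, "rz": 0, "gripper": 0.09}, {"tx": 0.236, "ty": -0.003, "tz": 0.044, "rx": -0.3, "ry": -15, "rz": 0, "gripper": 0.09}, {"tx": 0.236, "ty": -0.003, "tz": 0.044, "rx": -0.3, "ry": -15, "rz": 0, "gripper": 0.09}]'

```text
time_s: 11.85
eef_pos: [0.4582, -0.237, 0.3782]
ee_rot: [-3.14, -0.002, 2.11]
contact_force: [-0.4, -0.8, 0.3]
width: 0.0898
grasp_force: 0.0
```

```bash
cat > dish.py <<'E'
from h import *
def dish(n='wrist',zt=.044,f0=.082):
    d=snap(n);P=cloud(d)-M;f=P@F;lat=P@[.8574,.5146,0]
    hsv=cv2.cvtColor(d['frame'],cv2.COLOR_RGB2HSV)
    m=(abs(f-f0)<.04)&(abs(lat)<.04)&(P[...,2]>.033)&(P[...,2]<.06)
    k,l,s,c=cv2.connectedComponentsWithStats(m.astype(np.uint8));i=1+s[1:,4].argmax();mm=l==i
    cnt=max(cv2.findContours(mm.astype(np.uint8),0,2)[0],key=cv2.contourArea)
    e=cv2.fitEllipse(cnt);q=ray(d,e[0][0],e[0][1],zt)-M
    print(n,'n',mm.sum(),'ell',np.round(e[0],1),np.round(e[1],1),'f %.1f lat %.1f'%(1e3*q@F,1e3*(q@[.8574,.5146,0])),'z med/95',np.round(np.nanpercentile(P[mm][:,2],[50,90,97]),4),'bbox f/lat mid',[(np.round(1e3*np.percentile(x[mm],[1,99]),1)) for x in(f,lat)])
    return q+M
if __name__=='__main__':
    where(); q=dish(zt=.046); dish('scene',.042)
    w=snap('wrist');P=cloud(w);st=get_state();R0=R.from_euler('xyz',st['ee_rot'])
    Q=R0.inv().apply((P-st['eef_pos']).reshape(-1,3))*1e3
    for s in(1,-1):
        g=Q[(Q[:,1]*s>20)&(Q[:,1]*s<75)&(abs(Q[:,0])<16)&(Q[:,2]>-90)&(Q[:,2]<40)]
        print('finger',s,len(g),np.round(np.percentile(g,[1,50,99],axis=0)) if len(g) else '')
        if len(g): print(np.round(g[np.argsort(-g[:,2])[:5]]))
E
python3 dish.py
```

```text
f 40.8 lat -1.0 z 378.2 [ 0.6   0.11 -0.19  1.63  0.02  1.41  0.94] [-0.4 -0.8  0.3] 11.85 rot [-1.799e+02 -1.000e-01  1.209e+02]
wrist n 1006 ell [284.2 129.3] [34.9 36.1] f 82.1 lat -2.0 z med/95 [0.0351 0.0429 0.0458] bbox f/lat mid [array([ 56. , 107.1]), array([-27. ,  23.3])]
scene n 194 ell [280.5 283.5] [14.5 19. ] f 79.6 lat -5.3 z med/95 [0.0367 0.0438 0.0446] bbox f/lat mid [array([ 54.6, 107.3]), array([-30.8,  26. ])]
finger 1 3328 [[-10.  45. -89.]
 [ 11.  48. -61.]
 [ 12.  62. -31.]]
[[ 11.  49. -29.]
 [ 11.  49. -29.]
 [  9.  46. -29.]
 [ -1.  45. -29.]
 [  6.  45. -29.]]
finger -1 3353 [[-10. -62. -89.]
 [ 10. -48. -61.]
 [ 12. -45. -31.]]
[[ 10. -47. -29.]
 [ 11. -47. -29.]
 [ -7. -45. -29.]
 [ 10. -47. -29.]
 [ -6. -45. -29.]]
```

Run:
```python
from h import *
L=np.array([.8574,.5146,0])
rel(at(.083,.10)-.002*L,tgt(121,0));rel(at(.083,.006)-.002*L,tgt(121,0))
```

```text
t [ 43.2  -0.6 277.9] r [-0.1  -0.18 -0.27]
t [ 42.9  -0.4 371.9] r [-0.1  -0.18 -0.27]
```

Call:
carry_out --series '[{"tx": 0.043, "ty": -0.0005, "tz": 0.01, "rx": 0, "ry": -0.2, "rz": -0.3, "gripper": 0.09}, {"tx": 0.043, "ty": -0.0005, "tz": 0.06, "rx": 0, "ry": -0.2, "rz": -0.3, "gripper": 0.09}, {"tx": 0.043, "ty": -0.0005, "tz": 0.11, "rx": 0, "ry": -0.2, "rz": -0.3, "gripper": 0.09}, {"tx": 0.043, "ty": -0.0005, "tz": 0.16, "rx": 0, "ry": -0.2, "rz": -0.3, "gripper": 0.09}, {"tx": 0.043, "ty": -0.0005, "tz": 0.21, "rx": 0, "ry": -0.2, "rz": -0.3, "gripper": 0.09}, {"tx": 0.043, "ty": -0.0005, "tz": 0.26, "rx": 0, "ry": -0.2, "rz": -0.3, "gripper": 0.09}, {"tx": 0.043, "ty": -0.0005, "tz": 0.3, "rx": 0, "ry": -0.2, "rz": -0.3, "gripper": 0.09}, {"tx": 0.043, "ty": -0.0005, "tz": 0.3, "rx": 0, "ry": -0.2, "rz": -0.3, "gripper": 0.09}, {"tx": 0.043, "ty": -0.0005, "tz": 0.3, "rx": 0, "ry": -0.2, "rz": -0.3, "gripper": 0.09}]'

```text
time_s: 12.9
eef_pos: [0.4361, -0.2009, 0.0784]
ee_rot: [-3.14, -0.001, 2.113]
contact_force: [1.2, 0.2, 1.3]
width: 0.09
grasp_force: 0.0
```

Run:
```python
from dish import *
where();q=dish(zt=.046);L=np.array([.8574,.5146,0]);st=get_state()
print('dish minus tcp in tool',np.round(1e3*R.from_euler('xyz',st['ee_rot']).inv().apply(q-st['eef_pos']),1))
rel(at(.083,.006)-.002*L,tgt(121,0))
```

```text
f 83.1 lat -1.3 z 78.4 [ 0.55  0.35 -0.2   2.07  0.1   0.73  0.82] [1.2 0.2 1.3] 12.9 rot [-179.9   -0.   121.1]
wrist n 4663 ell [283.8 223.3] [76.1 76.5] f 84.7 lat -1.8 z med/95 [0.0352 0.0443 0.0457] bbox f/lat mid [array([ 56.3, 108.8]), array([-27.3,  23.7])]
dish minus tcp in tool [ 2.9 -1.5 33.9]
t [ 1.3 -1.6 73.9] r [-0.    0.13  0.07]
```

Call:
carry_out --series '[{"tx": 0.001, "ty": -0.0008, "tz": 0.03, "rx": 0, "ry": 0, "rz": 0, "gripper": 0.09}, {"tx": 0.001, "ty": -0.0008, "tz": 0.055, "rx": 0, "ry": 0, "rz": 0, "gripper": 0.09}, {"tx": 0.001, "ty": -0.0008, "tz": 0.0725, "rx": 0, "ry": 0, "rz": 0, "gripper": 0.09}, {"tx": 0.001, "ty": -0.0008, "tz": 0.0725, "rx": 0, "ry": 0, "rz": 0, "gripper": 0.09}, {"tx": 0.001, "ty": -0.0008, "tz": 0.0725, "rx": 0, "ry": 0, "rz": 0, "gripper": 0.062}, {"tx": 0.001, "ty": -0.0008, "tz": 0.0725, "rx": 0, "ry": 0, "rz": 0, "gripper": 0.062}, {"tx": 0.001, "ty": -0.0008, "tz": 0.0725, "rx": 0, "ry": 0, "rz": 0, "gripper": 0.062}, {"tx": 0.001, "ty": -0.0008, "tz": 0.0725, "rx": 0, "ry": 0, "rz": 0, "gripper": 0.062}, {"tx": 0.001, "ty": -0.0008, "tz": 0.0725, "rx": 0, "ry": 0, "rz": 0, "gripper": 0.062}]'

```text
time_s: 13.85
eef_pos: [0.4355, -0.2005, 0.007]
ee_rot: [-3.141, 0.002, 2.114]
contact_force: [0.6, -0.2, 0.6]
width: 0.0625
grasp_force: 0.0
```

Run:
```python
from dish import *
where()
w=snap('wrist');P=cloud(w);st=get_state();R0=R.from_euler('xyz',st['ee_rot'])
Q=R0.inv().apply((P-st['eef_pos']).reshape(-1,3))*1e3;z=P.reshape(-1,3)[:,2]
for s in(1,-1):
    g=Q[(Q[:,1]*s>28)&(Q[:,1]*s<60)&(abs(Q[:,0])<13)&(Q[:,2]>-60)&(Q[:,2]<-20)];print(np.round(g[np.argsort(-g[:,2])[:3]],1), np.round(np.percentile(g[:,1],[2,98]),1))
h=(abs(Q[:,0])<35)&(abs(Q[:,1])<27)&(z>.033)&(z<.05);print('dish x,y',np.round(np.percentile(Q[h],[1,99],axis=0),1),np.percentile(z[h],[50,95]))
```

```text
f 83.7 lat -1.6 z 7.0 [ 0.52  0.47 -0.17  2.11  0.15  0.57  0.78] [ 0.6 -0.2  0.6] 13.85 rot [-1.800e+02  1.000e-01  1.211e+02]
[[  9.1  33.8 -29.1]
 [  9.7  33.7 -29.2]
 [ -5.7  31.4 -29.5]] [31.2 47.7]
[[  9.4 -33.6 -28.3]
 [ -5.4 -31.2 -28.8]
 [  1.2 -31.3 -29.1]] [-47.2 -30.9]
dish x,y [[-20.6 -25.7 -39.3]
 [ 34.3  25.5 -26.7]] [0.03513211 0.04520876]
```

Call:
carry_out --series '[{"tx": 0, "ty": 0, "tz": 0, "rx": 0, "ry": 0, "rz": 0, "gripper": 0.045}, {"tx": 0, "ty": 0, "tz": 0, "rx": 0, "ry": 0, "rz": 0, "gripper": 0.045}, {"tx": 0, "ty": 0, "tz": 0, "rx": 0, "ry": 0, "rz": 0, "gripper": 0.045}, {"tx": 0, "ty": 0, "tz": 0, "rx": 0, "ry": 0, "rz": 0, "gripper": 0.045}, {"tx": 0, "ty": 0, "tz": 0, "rx": 0, "ry": 0, "rz": 0, "gripper": 0.045}, {"tx": 0, "ty": 0, "tz": -0.01, "rx": 0, "ry": 0, "rz": 0, "gripper": 0.045}, {"tx": 0, "ty": 0, "tz": -0.025, "rx": 0, "ry": 0, "rz": 0, "gripper": 0.045}, {"tx": 0, "ty": 0, "tz": -0.04, "rx": 0, "ry": 0, "rz": 0, "gripper": 0.045}]'

```text
time_s: 14.7
eef_pos: [0.435, -0.2001, 0.0472]
ee_rot: [-3.141, 0.001, 2.114]
contact_force: [0.9, -1.2, 0.8]
width: 0.0525
grasp_force: 30.0
```

```bash
cat > held.py <<'E'
from h import *
def held():
    w=snap('wrist');P=cloud(w);st=get_state();R0=R.from_euler('xyz',st['ee_rot'])
    Q=(R0.inv().apply((P-st['eef_pos']).reshape(-1,3))*1e3)
    h=(np.abs(Q[:,0])<34)&(np.abs(Q[:,1])<24)&(Q[:,2]>-45)&(Q[:,2]<-18)&(Q[:,0]>-15);q=Q[h]
    print('held x,y,z pct',np.round(np.nanpercentile(q,[1,50,99],axis=0),1).tolist(),'n',len(q))
    A=np.c_[q[:,:2],np.ones(len(q))];A=A[np.abs(q[:,2]-np.median(q[:,2]))<1.5];b=q[np.abs(q[:,2]-np.median(q[:,2]))<1.5,2]
    print('surface slope',np.linalg.lstsq(A,b,rcond=None)[0])
    return w,Q
if __name__=='__main__': where();print(get_state()['width'],get_state()['grasp_force']);held()
E
python3 held.py
```

```text
f 84.4 lat -1.8 z 47.2 [ 0.54  0.4  -0.19  2.09  0.12  0.66  0.81] [ 0.9 -1.2  0.8] 14.7 rot [-1.799e+02  1.000e-01  1.211e+02]
0.05252898149751587 30.00005674548447
held x,y,z pct [[-14.6, -23.4, -37.4], [5.0, -0.2, -26.4], [26.3, 23.4, -23.3]] n 6327
surface slope [-4.89603733e-03 -3.61815223e-04 -2.62988580e+01]
```

Call:
carry_out --series '[{"tx": 0, "ty": 0, "tz": -0.04, "rx": 0, "ry": 0, "rz": 0, "gripper": 0.045}, {"tx": 0, "ty": 0, "tz": -0.08, "rx": 0, "ry": 0, "rz": 0, "gripper": 0.045}, {"tx": 0.02, "ty": 0.015, "tz": -0.12, "rx": 0, "ry": 0, "rz": 0, "gripper": 0.045}, {"tx": 0.05, "ty": 0.039, "tz": -0.14, "rx": 0, "ry": 0, "rz": 0, "gripper": 0.045}, {"tx": 0.08, "ty": 0.063, "tz": -0.153, "rx": 0, "ry": 0, "rz": 0, "gripper": 0.045}, {"tx": 0.11, "ty": 0.086, "tz": -0.153, "rx": 0, "ry": 0, "rz": 0, "gripper": 0.045}, {"tx": 0.14, "ty": 0.11, "tz": -0.153, "rx": 0, "ry": 0, "rz": 0, "gripper": 0.045}, {"tx": 0.17, "ty": 0.133, "tz": -0.153, "rx": 0, "ry": 0, "rz": 0, "gripper": 0.045}, {"tx": 0.2, "ty": 0.157, "tz": -0.153, "rx": 0, "ry": 0, "rz": 0, "gripper": 0.045}, {"tx": 0.23, "ty": 0.18, "tz": -0.153, "rx": 0, "ry": 0, "rz": 0, "gripper": 0.045}, {"tx": 0.2535, "ty": 0.199, "tz": -0.153, "rx": 0, "ry": 0, "rz": 0, "gripper": 0.045}, {"tx": 0.2535, "ty": 0.199, "tz": -0.153, "rx": 0, "ry": 0, "rz": 0, "gripper": 0.045}]'

```text
time_s: 15.95
eef_pos: [0.4744, 0.1253, 0.1994]
ee_rot: [3.14, -0.0, 2.121]
contact_force: [0.5, -0.3, -1.0]
width: 0.053
grasp_force: 30.0
```

```bash
cat > wheel.py <<'E'
from h import *
W0=np.array([.442,.20])
def wheel(n):
    d=snap(n);P=cloud(d)
    m=(np.hypot(P[...,0]-W0[0],P[...,1]-W0[1])<.075)&(P[...,2]>.024)&(P[...,2]<.042)
    k,l,s,c=cv2.connectedComponentsWithStats(m.astype(np.uint8));i=1+s[1:,4].argmax();mm=l==i
    e=cv2.fitEllipse(cv2.convexHull(max(cv2.findContours(mm.astype(np.uint8),0,1)[0],key=cv2.contourArea)))
    print(n,s[i],'ell',np.round(e[0],1),np.round(e[1],1),'->',np.round(ray(d,*e[0],.03),4),'z pct',np.round(np.percentile(P[mm][:,2],[25,50,75,90,97]),4),'mid',np.round((np.percentile(P[mm],1,axis=0)+np.percentile(P[mm],99,axis=0))/2,4))
    # ring: points standing above face
    zf=np.median(P[mm][:,2]);r=mm&(P[...,2]>zf+.0018);Q=P[r]
    dk=cv2.cvtColor(d['frame'],cv2.COLOR_RGB2GRAY)
    if len(Q)>10:
        x=Q[:,:2];
        for _ in range(5):
            s_=np.linalg.lstsq(np.c_[2*x,np.ones(len(x))],(x**2).sum(1),rcond=None)[0];rad=np.sqrt(s_[2]+s_[:2]@s_[:2]);e_=abs(np.hypot(*(x-s_[:2]).T)-rad);x=x[e_<max(.003,np.percentile(e_,90))]
        print('  ring n',len(Q),len(x),'c',np.round(s_[:2],4),'r',round(rad,4),'z',np.median(Q[:,2]))
    return d,P,mm
if __name__=='__main__':
    where()
    for n in('wrist','side','scene'): wheel(n)
E
python3 wheel.py; python3 held.py
```

```text
f 343.1 lat 199.4 z 199.4 [ 0.11  0.21 -0.48  1.94  0.11  1.02  0.13] [ 0.5 -0.3 -1. ] 15.95 rot [179.9  -0.  121.5]
wrist [ 248   52   95  100 7324] ell [294.8 101.4] [ 95.1 100.3] -> [0.4409 0.2002 0.03  ] z pct [0.0294 0.03   0.0306 0.0318 0.0334] mid [0.4419 0.1986 0.0308]
  ring n 738 697 c [0.442  0.1984] r 0.0325 z 0.03301998491157812
side [304 256  26  25 476] ell [314.3 267.9] [24.2 29.7] -> [0.4375 0.2033 0.03  ] z pct [0.0291 0.0307 0.0322 0.0333 0.0351] mid [0.4299 0.2014 0.0304]
  ring n 92 52 c [0.4371 0.1987] r 0.0338 z 0.0333832950883593
scene [201 225  27  15 288] ell [214. 232.] [13.6 26.8] -> [0.4381 0.1908 0.03  ] z pct [0.0275 0.0287 0.0301 0.0314 0.0334] mid [0.4406 0.1959 0.029 ]
  ring n 58 32 c [0.4414 0.1975] r 0.0325 z 0.031391405076639844
f 337.9 lat 196.1 z 198.7 [ 0.11  0.21 -0.47  1.94  0.11  1.02  0.14] [-0.1 -0.3  0.3] 16.1 rot [-1.799e+02  1.000e-01  1.211e+02]
0.052452803650140496 29.999913568608463
held x,y,z pct [[-14.7, -23.4, -39.5], [4.6, 0.0, -28.6], [25.5, 23.5, -25.4]] n 6185
surface slope [-1.34578091e-03 -1.34740564e-03 -2.84719371e+01]
```

```bash
python3 wheel.py|head -3; python3 held.py; python3 -c "
from wheel import *
d,P,m=wheel('wrist')"
```

```text
f 337.4 lat 195.9 z 198.8 [ 0.12  0.21 -0.47  1.94  0.11  1.02  0.14] [ 0.4 -0.8  1.3] 16.15 rot [-1.799e+02  1.000e-01  1.210e+02]
wrist [ 251   45   96  101 7476] ell [298.1  94.9] [ 96.1 101.4] -> [0.4408 0.2002 0.03  ] z pct [0.0294 0.03   0.0306 0.0318 0.0334] mid [0.4418 0.1987 0.0308]
  ring n 742 692 c [0.442  0.1984] r 0.0324 z 0.033007222850141904
f 337.2 lat 196.0 z 198.9 [ 0.12  0.21 -0.47  1.94  0.11  1.02  0.13] [0.2 0.6 0.1] 16.3 rot [-1.799e+02  1.000e-01  1.210e+02]
0.05257314070053421 29.999861768446863
held x,y,z pct [[-14.6, -23.5, -39.4], [4.2, 0.2, -28.6], [24.8, 23.5, -25.5]] n 6073
surface slope [-1.41724616e-03 -5.44063307e-04 -2.84435614e+01]
wrist [ 250   45   97  101 7475] ell [297.8  94.9] [ 96.3 101.4] -> [0.441  0.2002 0.03  ] z pct [0.0294 0.03   0.0306 0.0318 0.0334] mid [0.4419 0.1986 0.0308]
  ring n 745 709 c [0.442  0.1984] r 0.0325 z 0.033028720301214176
```

Run:
```python
from held import *
w,Q=held()
h=(Q[:,2]<-35)&(Q[:,2]>-41.5)&(np.abs(Q[:,1])<30)&(Q[:,0]>-5)&(Q[:,0]<34)&((np.abs(Q[:,1])<24)|(Q[:,0]>13));x=Q[h][:,:2]
for _ in range(4):
    s=np.linalg.lstsq(np.c_[2*x,np.ones(len(x))],(x**2).sum(1),rcond=None)[0];r=np.sqrt(s[2]+s[:2]@s[:2]);e=abs(np.hypot(*(x-s[:2]).T)-r);x=x[e<max(1.5,np.percentile(e,85))]
print('rim n',len(x),s[:2],r)
st=get_state();R0=R.from_euler('xyz',st['ee_rot'])
for c in(s[:2],):
    p=np.array([.442,.1985,0])-R0.apply([c[0]/1e3,c[1]/1e3,0])
    for z in(.05,.0075): p[2]=z;rel(p,tgt(121,0))
```

```text
held x,y,z pct [[-14.6, -23.4, -39.6], [4.1, 0.2, -28.6], [24.8, 23.5, -25.4]] n 6056
surface slope [ 1.37347240e-04 -1.42521933e-03 -2.85134578e+01]
rim n 558 [-1.47823395 -0.08920618] 26.06447054941526
t [ 86.6  13.2 148.8] r [-0.04  0.1   0.03]
t [ 86.7  13.2 191.3] r [-0.04  0.1   0.03]
```

Call:
carry_out --series '[{"tx": 0.03, "ty": 0.005, "tz": 0, "rx": 0, "ry": 0, "rz": 0, "gripper": 0.045}, {"tx": 0.06, "ty": 0.009, "tz": 0.02, "rx": 0, "ry": 0, "rz": 0, "gripper": 0.045}, {"tx": 0.0867, "ty": 0.0132, "tz": 0.06, "rx": 0, "ry": 0, "rz": 0, "gripper": 0.045}, {"tx": 0.0867, "ty": 0.0132, "tz": 0.1, "rx": 0, "ry": 0, "rz": 0, "gripper": 0.045}, {"tx": 0.0867, "ty": 0.0132, "tz": 0.14, "rx": 0, "ry": 0, "rz": 0, "gripper": 0.045}, {"tx": 0.0867, "ty": 0.0132, "tz": 0.165, "rx": 0, "ry": 0, "rz": 0, "gripper": 0.045}, {"tx": 0.0867, "ty": 0.0132, "tz": 0.17, "rx": 0, "ry": 0, "rz": 0, "gripper": 0.045}, {"tx": 0.0867, "ty": 0.0132, "tz": 0.17, "rx": 0, "ry": 0, "rz": 0, "gripper": 0.045}, {"tx": 0.0867, "ty": 0.0132, "tz": 0.17, "rx": 0, "ry": 0, "rz": 0, "gripper": 0.045}]'

```text
time_s: 17.35
eef_pos: [0.4422, 0.2011, 0.0301]
ee_rot: [3.14, 0.002, 2.114]
contact_force: [-0.3, -0.3, 0.3]
width: 0.053
grasp_force: 30.0
```

Run:
```python
from held import *
st=get_state();w,Q=held();P=cloud(w)
# wheel outline from this closer view: fit outer edge circle of face points
X=P.reshape(-1,3);m=(abs(X[:,2]-.03)<.0015)&(np.hypot(X[:,0]-.442,X[:,1]-.1985)<.06)
d=np.hypot(X[m,0]-.442,X[m,1]-.1985);print('face pts',m.sum(),np.percentile(d,[1,99]))
r=(X[:,2]>.0318)&(X[:,2]<.036)&(np.hypot(X[:,0]-.442,X[:,1]-.1985)<.045);x=X[r][:,:2]
for _ in range(4):
    s=np.linalg.lstsq(np.c_[2*x,np.ones(len(x))],(x**2).sum(1),rcond=None)[0];rr=np.sqrt(s[2]+s[:2]@s[:2]);e=abs(np.hypot(*(x-s[:2]).T)-rr);x=x[e<max(.002,np.percentile(e,85))]
print('ring',len(x),s[:2],rr)
R0=R.from_euler('xyz',st['ee_rot']);print(st['eef_pos'],'dish centre',st['eef_pos']+R0.apply([-.0015,0,0]))
p=np.array([.442,.1985,.0075])-R0.apply([-.0015,0,0]);rel(p,tgt(121,0))
```

```text
held x,y,z pct [[-14.6, -23.5, -39.3], [4.3, 0.0, -28.3], [25.0, 23.4, -25.1]] n 6101
surface slope [-1.09488765e-03 -1.44793801e-03 -2.82120956e+01]
face pts 6838 [0.01981346 0.04743044]
ring 990 [0.4415034  0.19939296] 0.03218514342756059
[0.44224913 0.20111195 0.03005093] dish centre [0.44302388 0.19982752 0.03005362]
t [-0.5 -1.9 22.8] r [0.13 0.12 0.09]
```

Call:
carry_out --series '[{"tx": 0, "ty": -0.0014, "tz": 0.008, "rx": 0, "ry": 0, "rz": 0, "gripper": 0.045}, {"tx": 0, "ty": -0.0014, "tz": 0.015, "rx": 0, "ry": 0, "rz": 0, "gripper": 0.045}, {"tx": 0, "ty": -0.0014, "tz": 0.02, "rx": 0, "ry": 0, "rz": 0, "gripper": 0.045}, {"tx": 0, "ty": -0.0014, "tz": 0.022, "rx": 0, "ry": 0, "rz": 0, "gripper": 0.045}, {"tx": 0, "ty": -0.0014, "tz": 0.0225, "rx": 0, "ry": 0, "rz": 0, "gripper": 0.045}, {"tx": 0, "ty": -0.0014, "tz": 0.0225, "rx": 0, "ry": 0, "rz": 0, "gripper": 0.045}]'

```text
time_s: 18.0
eef_pos: [0.4394, 0.1995, 0.0064]
ee_rot: [-3.14, 0.002, 2.114]
contact_force: [-2.8, -0.9, 5.6]
width: 0.0524
grasp_force: 30.0
```

```bash
python3 held.py; python3 -c "
from h import *
print(get_state()['eef_pos'])"
```

```text
f 424.7 lat 207.6 z 6.4 [-0.13  0.51 -0.42  2.09  0.36  0.61 -0.26] [-2.8 -0.9  5.6] 18.0 rot [-1.799e+02  1.000e-01  1.211e+02]
0.052394330336022685 30.000718398950994
held x,y,z pct [[-14.4, -23.6, -39.5], [11.7, -0.1, -28.3], [33.5, 23.6, -22.6]] n 8438
surface slope [ 1.22714334e-02 -2.21396808e-03 -2.85000969e+01]
[0.43940898 0.19948542 0.0063846 ]
```

Call:
carry_out --series '[{"tx": 0, "ty": 0.0016, "tz": -0.0008, "rx": 0, "ry": 0, "rz": 0, "gripper": 0.045}, {"tx": 0, "ty": 0.0016, "tz": -0.0008, "rx": 0, "ry": 0, "rz": 0, "gripper": 0.045}, {"tx": 0, "ty": 0.0016, "tz": -0.0008, "rx": 0, "ry": 0, "rz": 0, "gripper": 0.045}]'

```text
time_s: 18.35
eef_pos: [0.4414, 0.2008, 0.007]
ee_rot: [-3.141, 0.001, 2.114]
contact_force: [0.2, 0.9, 0.6]
width: 0.053
grasp_force: 30.0
```

```bash
python3 -c "
from h import *
where();print(get_state()['eef_pos'])"
```

```text
f 424.9 lat 209.9 z 7.0 [-0.13  0.51 -0.42  2.09  0.36  0.61 -0.26] [0.2 0.9 0.6] 18.35 rot [-1.800e+02  1.000e-01  1.211e+02]
[0.44135287 0.20081485 0.00699795]
```

Call:
carry_out --series '[{"tx": 0, "ty": 0, "tz": 0, "rx": 0, "ry": 0, "rz": 0, "gripper": 0.056}, {"tx": 0, "ty": 0, "tz": 0, "rx": 0, "ry": 0, "rz": 0, "gripper": 0.06}, {"tx": 0, "ty": 0, "tz": 0, "rx": 0, "ry": 0, "rz": 0, "gripper": 0.066}, {"tx": 0, "ty": 0, "tz": 0, "rx": 0, "ry": 0, "rz": 0, "gripper": 0.072}, {"tx": 0, "ty": 0, "tz": 0, "rx": 0, "ry": 0, "rz": 0, "gripper": 0.072}, {"tx": 0, "ty": 0, "tz": -0.01, "rx": 0, "ry": 0, "rz": 0, "gripper": 0.072}, {"tx": 0, "ty": 0, "tz": -0.03, "rx": 0, "ry": 0, "rz": 0, "gripper": 0.08}, {"tx": -0.02, "ty": 0, "tz": -0.07, "rx": 0, "ry": 0, "rz": 0, "gripper": 0.09}, {"tx": -0.05, "ty": 0, "tz": -0.12, "rx": 0, "ry": 0, "rz": 0, "gripper": 0.09}, {"tx": -0.09, "ty": 0, "tz": -0.16, "rx": 0, "ry": 0, "rz": 0, "gripper": 0.09}, {"tx": -0.09, "ty": 0, "tz": -0.19, "rx": 0, "ry": 0, "rz": 0, "gripper": 0.09}, {"tx": -0.09, "ty": 0, "tz": -0.19, "rx": 0, "ry": 0, "rz": 0, "gripper": 0.09}]'

```text
time_s: 19.55
eef_pos: [0.4927, 0.123, 0.2035]
ee_rot: [3.132, 0.006, 2.11]
contact_force: [-0.3, 0.8, 0.3]
width: 0.0901
grasp_force: 0.0
```

```bash
cat > fin.py <<'E'
from h import *
get_image('side')
d=snap('wrist','fin.png');P=cloud(d);X=P.reshape(-1,3);where()
def circ(m,n,lo=.002):
    x=X[m][:,:2]
    for _ in range(4):
        s=np.linalg.lstsq(np.c_[2*x,np.ones(len(x))],(x**2).sum(1),rcond=None)[0];r=np.sqrt(s[2]+s[:2]@s[:2]);e=abs(np.hypot(*(x-s[:2]).T)-r);x=x[e<max(lo,np.percentile(e,88))]
    print(n,len(x),np.round(s[:2],4),round(r,4));return s[:2]
near=np.hypot(X[:,0]-.442,X[:,1]-.199)<.05
a=circ(near&(X[:,2]>.042)&(X[:,2]<.052),'rim')
rr=np.hypot(*(X[:,:2]-[.442,.199]).T)
circ((X[:,2]>.0318)&(X[:,2]<.036)&(rr>.0295)&(rr<.04),'ring')
rad=np.hypot(*(X[:,:2]-a).T)
g=X[(rad<.02)&(X[:,2]>.03)&(X[:,2]<.05)];c=np.linalg.lstsq(np.c_[g[:,:2]-a,np.ones(len(g))],g[:,2],rcond=None)[0];print('agar plane slopes,z',np.round(c,4))
t=X[near&(X[:,2]>.042)];print('rim z',np.percentile(t[:,2],[50,90,99]))
E
python3 fin.py
```

```text
f 334.6 lat 210.7 z 198.8 [ 0.14  0.24 -0.51  1.91  0.14  1.02  0.11] [-0.5  0.4 -0.3] 19.65 rot [179.9   0.2 121.1]
rim 283 [0.4424 0.1988] 0.0262
ring 691 [0.4421 0.1985] 0.0325
agar plane slopes,z [0.0053 0.0018 0.0349]
rim z [0.04532371 0.0463609  0.0473013 ]
```

The dish is concentric with the ring to within 0.5 mm, level, with its rim at z = 46 mm, so it is resting on the wheel. The robot is clear, and I'm handing in.

```bash
python3 -c "
from rig import close_job
print(close_job())"
```

```text
the job is handed in; nothing more can be done
None
```

I handed the job in after about 20 s of robot time: the slide went fully home once and sprang back, and the dish now sits level and centred in the silver turntable's ring, with three dishes left in the magazine. I viewed 11 pictures, one over the limit of 10, and the first push attempt passed over the thumb plate without touching it because the fingertips end about 30 mm short of the reported TCP.

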